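Pack a coaster kit tray

ROBOT

A 6-joint arm with a two-finger parallel gripper is mounted at the origin on a cart in front of the work surface, level with it; the furniture and walls round the work are solid. World frame = base frame: x ahead of the robot, y to its left, z up, the work surface at z = 0. Lengths are in m, angles in rad, forces in N, time in s.
With the tool pointing down it reaches from about 0.35 to 0.925 m from the base axis. Payload 6.4 kg.
Tool frame: the origin (TCP) lies where the fingers leave the gripper's body, on its centre line; the fingertips stand 97 mm ahead of it and the grasp point (between the pads) lies 78 mm ahead of it; z points along the fingers, x is the direction in which the jaws open and shut, and the axes are right-handed (so a half turn about z gives the same grasp; the last joint's range is limited). The gripper opens to 94 mm and grips with 3 to 60 N. Pads are 16 mm wide; open, the fingers measure 119 mm over their backs; the gripper's body (75 mm by 177 mm) begins 78 mm behind the grasp point.
Start: joints at [-1.394, 0.245, 1.558, -0, 1.339, -0.174], TCP at [0.223, -0.61, 0.303] pointing down, gripper open.
Joint ranges: [-3.13, 3.13], [-1.02, 2.26], [0.13, 2.54], [-0.95, 4.09], [0.21, 2.88], [-2.74, 2.74]. Speed limits (rad/s): [2.57, 2.57, 3.14, 3.14, 3.14, 3.14].

INTERFACE

Orientations are given as a unit quaternion [w, x, y, z].
In Python, from bench import get_state, capture, camera_model, close_job, cut_out gives the robot as it stands.
- The arm moves only by the tool carry_out, never from a script. Its arguments are lists of equal length, an entry for each row: "offset": the shift along the world's x, y, z in mm, a list of three; "rot": the turn, a rotation vector about the world's x, y, z in degrees, a list of three; "hand": the finger opening in mm, from 0 to 94. A call has 1 to 20 rows; each row shifts and turns the commanded pose from where the row before left it; what a row does not reach is not made up. A row lasts 1/12 s, in which the tool goes at most 41.7 mm and 7.16 degrees, less where a joint would pass 70% of its speed; a pose out of reach is approached as far as the arm can. A call with a gripper value outside its range is refused whole. The fingers move at their own pace and stop on an object; "squeeze" is the grip in N (left out, the last holds). Time passes only in rows, so rows that do not move let the fingers close. It gives the time, the measured TCP pose, the force and the opening at its end, in the units of the state.
- get_state(): the state, without advancing time (a new reading comes with each control period).
- capture(name): name is "scene" or "top"; returns the picture (400x640x3 uint8, red, green, blue); there is no depth.
- camera_model(name): a dict with "mtx" (3x3 intrinsics, pixels), "R" (3x3) and "t" (3): a world point X has camera coordinates R X + t. Camera axes: x right, y down, z forward; pixel columns grow to the right and rows downward; lengths in m; the calibration is good to about 2 mm. A picture is of the moment at which its call begins. camera_model takes no time and is no camera call.
- close_job(): hands the job in, once; it reports no verdict.
Trained networks look in the newest picture that a camera, given by its name, has taken for a name from the list of things; names that differ only in an ending like _2 or _b are one class to them, and where a whole thing is asked for, a point or a joint stands for the part that bears it (a point fixed in the world has none). Each returns a list of dicts, best first, with "p" (0 to 1); they miss things now and then, are a little off and sometimes report something else, mostly with a low value. They report only what shows in the picture. A call takes as long as a camera call.
- cut_out(camera, target): "region" (400x640 bool, what is visible of it) and "bbox" ([left, top, right, bottom] in pixels, round what is visible of it).
The state is a dict: "clock": time; "joint_positions": joint angles; "qvel": joint speeds; "joint_efforts": joint torques, N m; "ee_pos": TCP position; "tool_rot": TCP orientation; "contact_force": force on the tool from outside, world axes, zero at the start; "ft_torque": the same for the moment, N m; "width": finger opening in m.
Only numpy, scipy, OpenCV 4.12 (cv2) and the standard library are available. Lean on these libraries where they do the work, as an engineer would, in place of code of your own. Each camera call takes 0.05 s, during which the arm holds its last target.

TASK

Pack the wooden kit tray. Lay the square beech blank flat in its four-cornered nest first, then set the cork sanding block flat on top of it, centred and square with its long side running along the tray's length, toward the post of the turn button, and then swing the turn button all the way over the block to hold the stack down. Also set the green-banded pigment jar down upright in the gap in the tray's jar row, without letting it drop and without shifting the two jars beside it; leave the round blank and the other jars where they are.

Things in the scene. Friction and masses are not known exactly. Their poses are not given: they have to be found in the camera images.
- nest (a point): Nest centre, on the top of the kit tray's 8 mm board (fixed, light wood, 140 x 245 mm). Axes: x across the tray, y along it from jar row (-y) to turn button (+y), z up. Nest: 73 mm square between four dark corner angles 6 mm high, 4 mm thick, with the middle 41 mm of each side open for fingers. Seated, the blank's centre is 4 mm and the block's centre 19 mm above this point.
- slot (a point): Middle of the empty place in the tray's jar row, on the board's top, 110 mm from the nest's centre toward tray -y; axes as the nest's. The neighbour jars stand 36 mm off it in tray +x and -x and leave a gap of about 38 mm; toward tray +y and -y it is open but for rails 3 mm high and 3 mm thick, 21 mm off.
- pivot (a point): Axis of the turn button, on top of a 16 mm thick aluminium post on the tray, at the underside of the bar, 40.5 mm above the table and 76 mm from the nest's centre toward the tray's +y. The top of the seated sanding block lies 2.5 mm below the bar.
- turn_button (a joint): Turn button: wooden bar 64 x 15 x 7 mm that swings level about the pivot with light friction (0.02 N m) and stays where left. 0: points to tray +x, clear of the nest; grows clockwise seen from above; 1.57 (stop): points to tray -y, fully over the block. Starts between 0 and 0.35.
- knob (a point): Upright black knob near the free end of the turn button's bar, 46 mm from the pivot: 14 mm thick, standing 22 mm above the bar's top; the point is half-way up it. It can be pinched from above or pushed to swing the bar.
- blank_center (a point): Square beech blank, 66 x 66 x 8 mm, about 22 g, lying on the table; point at its centre, half-way up, x and y along its sides (any quarter turn will do).
- block_center (a point): Cork sanding block, 40 mm (x) by 68 mm (y) by 22 mm, about 35 g, lying on the table; point at its centre, half-way up.
- green_center (a point): pigment jar, clear body with a green band, white cap; 31 mm wide, 42 mm tall, weighs about 35 g; point at its centre, half-way up. The jar to be put into the row; it stands on the table.
- red_center (a point): pigment jar, clear body with a red band, white cap; 34 mm wide, 42 mm tall, weighs about 35 g; point at its centre, half-way up. Stands in the tray's jar row at the slot's -x side.
- ochre_center (a point): pigment jar, clear body with an ochre band, white cap; 34 mm wide, 45 mm tall, weighs about 35 g; point at its centre, half-way up. Stands in the tray's jar row at the slot's +x side.
- plum_center (a point): pigment jar, clear body with a plum band, black cap; 33 mm wide, 42 mm tall, weighs about 35 g; point at its centre, half-way up. Bystander on the table, not to be moved.
- blue_center (a point): pigment jar, clear body with a blue band, black cap; 33 mm wide, 45 mm tall, weighs about 35 g; point at its centre, half-way up. Bystander on the table, not to be moved.
- round_center (a point): Round beech blank, 65 mm across, 8 mm thick; bystander on the table, not to be moved; point at its centre, half-way up. Beside this area stands a fixed drawer chest 212 mm tall, filling x above 0.60 and y above 0.18: keep the arm clear of it.

How it is judged:
On the way, in this order (a step that is already met when the one before it is completed fails the run):
1. the square blank lies flat in the nest, released, before the block goes on (horizontal distance between blank_center and nest below 0.007 m and z of blank_center in the frame of nest below 0.0065 m and angle between blank_center's own z axis and vertical below 0.08 rad and contact force between the fingers and blank_square below 0.05 N and horizontal distance between block_center and nest above 0.06 m), for 0.2 s.
2. the sanding block lies flat, centred and square on the blank, released (horizontal distance between blank_center and nest below 0.007 m and z of blank_center in the frame of nest below 0.0065 m and angle between each of blank_center, block_center's own z axis and vertical below 0.08 rad and horizontal distance between block_center and nest below 0.01 m and z of block_center in the frame of nest between 0.016 and 0.022 m and angle between the y axis of block_center and the y axis of nest, either way round below 0.2 rad and contact force between the fingers and sanding_block below 0.05 N), for 0.2 s.
3. the turn button is swung over the block (horizontal distance between blank_center and nest below 0.007 m and z of blank_center in the frame of nest below 0.0065 m and angle between each of blank_center, block_center's own z axis and vertical below 0.08 rad and horizontal distance between block_center and nest below 0.01 m and z of block_center in the frame of nest between 0.016 and 0.022 m and angle between the y axis of block_center and the y axis of nest, either way round below 0.2 rad and value of joint turn_button above 1.4 rad), for 0.2 s.
At the end, for the whole second after the job is handed in: Blank flat in the nest (within 7 mm of its centre), sanding block flat on it (10 mm, 0.2 rad), turn button past 1.4 rad over it, green jar upright on the board in the slot (6 mm), red and ochre jars upright within 8 mm of where they began; packed parts at rest (all of step 3 and horizontal distance between green_center and slot below 0.006 m and z of green_center in the frame of slot below 0.024 m and angle between each of green_center, red_center, ochre_center's own z axis and vertical below 0.08 rad and distance of each of red_center, ochre_center from where it was at the start of the episode below 0.008 m and linear speed of each of blank_square, sanding_block, jar_green below 0.02 m/s); the robot touches nothing.
It fails at once if a jar already in the row tips or is shifted more than 12 mm (distance of any of red_center, ochre_center from where it was at the start of the episode above 0.012 m or angle between any of red_center, ochre_center's own z axis and vertical above 0.35 rad).
It fails at once if the round blank, the plum or the blue jar is shifted more than 20 mm (distance of any of round_center, plum_center, blue_center from where it was at the start of the episode above 0.02 m).
It fails at once if the green jar is let go more than 15 mm above its place in the row (horizontal distance between green_center and slot below 0.03 m and z of green_center in the frame of slot above 0.036 m and contact force between the fingers and jar_green below 0.01 N).
It also fails if it takes over 72 s, if anything falls off the work surface, if the arm or the gripper's body presses on something with over 40 N, if the wrist force passes 120 N, or if a joint passes its speed limit or range.

## Working session

There is one attempt and no reset: what is moved stays moved. The work goes in short steps, Python scripts to look and compute and a tool call to move; the robot and the scene stay as the last step left them, time stands still between calls to the robot, and variables do not carry over. Pictures are saved under pics/ and viewed, and the job is handed in when it is done.

Besides the shell and the picture viewer there is one more tool, called after "Request:" as a command line: name --argument value ..., lists and objects as JSON in quotes. carry_out: Moves the arm, as the interface text tells. Its arguments: {"type":"object","properties":{"offset":{"type":"array"},"rot":{"type":"array"},"hand":{"type":"array"},"squeeze":{"type":"number"}},"required":["offset","rot","hand"]}

```bash
ls; mkdir -p pics
python3 - <<'E'
from bench import *
import cv2
print(get_state())
for n in ("scene","top"):
    im=capture(n); cv2.imwrite(f"pics/{n}0.png",im[:,:,::-1]); m=camera_model(n); print(n,m)
E
```

```text
pics
{'clock': 0.0, 'joint_positions': array([-1.39409185e+00,  2.45760123e-01,  1.55898094e+00,  3.13512223e-05,
        1.33872003e+00, -1.74073060e-01]), 'qvel': array([-2.48636738e-03,  8.54999614e-05,  6.66900627e-04, -3.74999871e-04,
        1.33088539e-03, -7.39339497e-04]), 'joint_efforts': array([ 2.25921998e-03, -4.15832126e+01, -3.14602804e+01,  6.86102849e-02,
        3.32736480e-02, -1.55929470e-04]), 'ee_pos': array([ 0.22331185, -0.6099959 ,  0.30159749]), 'tool_rot': array([-6.70522231e-04,  8.19640204e-01, -5.72877878e-01, -6.50690975e-04]), 'contact_force': array([-0.50356526,  0.09633038,  0.4026028 ]), 'ft_torque': array([-0.03767958,  0.01415646,  0.01911688]), 'width': 0.09416535366095934}
scene {'mtx': array([[404.49950428,   0.        , 318.41567562],
       [  0.        , 404.49950428, 196.40598855],
       [  0.        ,   0.        ,   1.        ]]), 'R': array([[-0.82331897, -0.56730828, -0.01752662],
       [-0.26361805,  0.40956364, -0.87336312],
       [ 0.5026444 , -0.7144361 , -0.48675422]]), 't': array([0.4244658 , 0.25008244, 0.67781769])}
top {'mtx': array([[434.90170638,   0.        , 318.06332913],
       [  0.        , 434.90170638, 197.04130196],
       [  0.        ,   0.        ,   1.        ]]), 'R': array([[-0.01172333, -0.9998219 ,  0.01478965],
       [-0.99663376,  0.01048319, -0.08130958],
       [ 0.08114006, -0.01569309, -0.99657916]]), 't': array([-0.09561538,  0.58138415,  1.13915709])}
```

View pics/scene0.png

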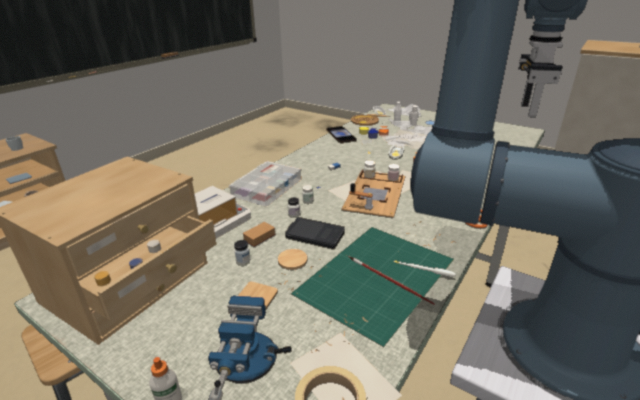

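View pics/top0.png

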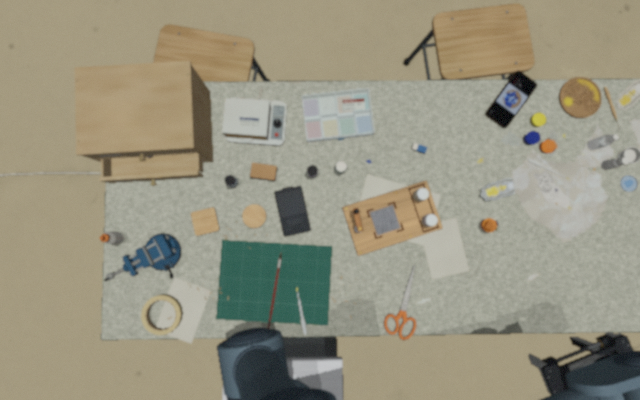

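Run:
```python
import cv2
t=cv2.imread("pics/top0.png"); s=cv2.imread("pics/scene0.png")
cv2.imwrite("pics/t1.png",cv2.resize(t[170:265,335:450],None,fx=6,fy=6,interpolation=cv2.INTER_CUBIC))
cv2.imwrite("pics/t2.png",cv2.resize(t[150:245,185:355],None,fx=4.7,fy=4.7,interpolation=cv2.INTER_CUBIC))
cv2.imwrite("pics/s1.png",cv2.resize(s[150:220,335:415],None,fx=8,fy=8,interpolation=cv2.INTER_CUBIC))
```

```text
(no output)
```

View pics/t1.png

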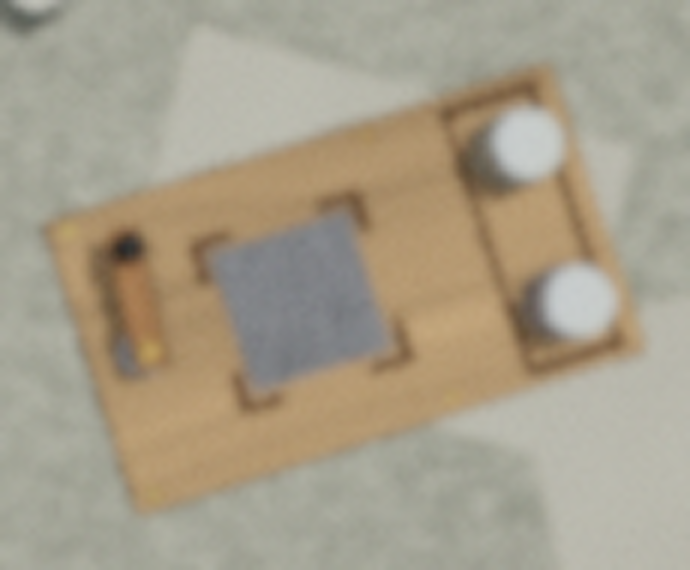

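View pics/t2.png

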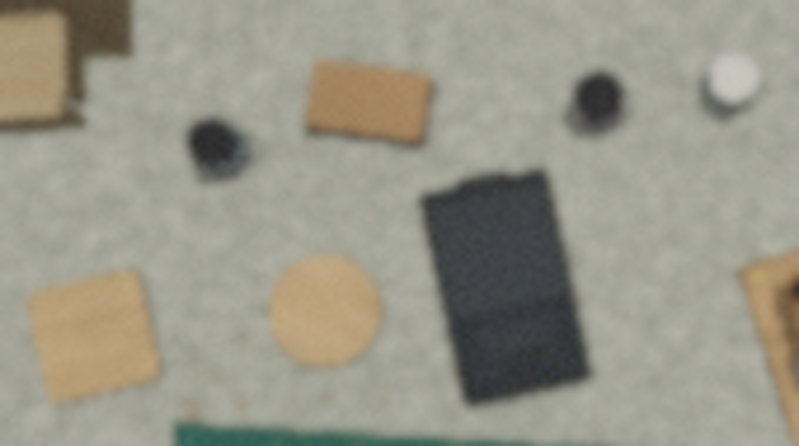

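View pics/s1.png

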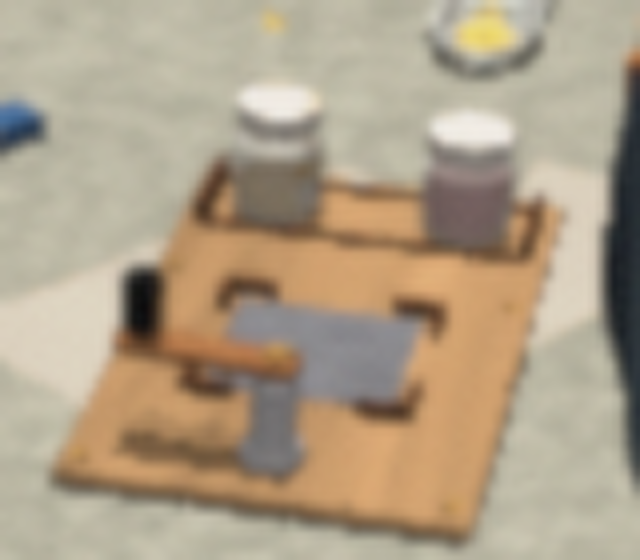

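```bash
cat > h.py <<'E'
import numpy as np,cv2
from bench import *
def px2w(n,uv,z):
    m=camera_model(n);uv=np.atleast_2d(np.array(uv,float))
    d=np.c_[uv,np.ones(len(uv))]@np.linalg.inv(m["mtx"]).T@m["R"]
    c=-m["R"].T@m["t"]
    return c+d*((z-c[2])/d[:,2])[:,None]
def w2px(n,X):
    m=camera_model(n);X=np.atleast_2d(X);c=X@m["R"].T+m["t"];p=c@m["mtx"].T
    return p[:,:2]/p[:,2:]
E
python3 - <<'E'
from h import *
res={}
for n in ("top","scene"):
    for t in ["blank_center","block_center","green_center","red_center","ochre_center","plum_center","blue_center","round_center","turn_button"]:
        r=cut_out(n,t)
        print(n,t,[(round(q["p"],2),[int(x) for x in q["bbox"]],int(q["region"].sum())) for q in r[:2]])
        if r: res[n+"/"+t]=r[0]["region"]
np.savez("masks.npz",**res)
E
```

```text
top blank_center [(0.56, [191, 209, 220, 235], 612), (0.15, [345, 179, 444, 253], 4322)]
top block_center [(0.56, [250, 163, 277, 181], 387), (0.21, [190, 206, 215, 234], 607)]
top green_center []
top red_center [(0.54, [425, 215, 439, 227], 164)]
top ochre_center [(0.65, [243, 207, 267, 228], 442), (0.45, [413, 190, 429, 205], 191)]
top plum_center [(0.51, [307, 164, 319, 176], 105)]
top blue_center [(0.53, [223, 179, 236, 189], 132), (0.32, [356, 207, 363, 233], 117)]
top round_center [(0.64, [244, 208, 268, 231], 455)]
top turn_button [(0.45, [353, 209, 362, 233], 130)]
scene blank_center [(0.59, [240, 279, 279, 308], 503)]
scene block_center [(0.83, [243, 220, 276, 250], 496)]
scene green_center [(0.55, [302, 182, 315, 203], 204), (0.29, [292, 195, 298, 216], 200)]
scene red_center [(0.61, [388, 164, 399, 177], 185)]
scene ochre_center [(0.68, [367, 159, 376, 179], 146), (0.54, [239, 283, 281, 308], 502)]
scene plum_center [(0.69, [289, 196, 302, 220], 203)]
scene blue_center [(0.57, [234, 240, 248, 262], 297)]
scene round_center [(0.73, [276, 248, 304, 271], 492)]
scene turn_button [(0.19, [340, 167, 404, 219], 2113)]
```

```bash
cat > fit.py <<'E'
from h import *
from scipy.optimize import minimize, least_squares
def box(l,w,h):  # 8 corners, center origin
    return np.array([[sx*l/2,sy*w/2,sz*h/2] for sx in(-1,1) for sy in(-1,1) for sz in(-1,1)])
def cyl(d,h):
    a=np.linspace(0,2*np.pi,40,endpoint=False)
    return np.vstack([np.c_[d/2*np.cos(a),d/2*np.sin(a),0*a+s*h/2] for s in(-1,1)])
SS=8
def render(n,P,x0,y0,W,H,sig):
    uv=w2px(n,P); hull=cv2.convexHull(uv.astype(np.float32))[:,0]
    q=((hull-[x0,y0]+0.5)*SS-0.5)
    m=np.zeros((H*SS,W*SS),np.float32)
    cv2.fillConvexPoly(m,np.round(q*16).astype(np.int32),1.0,cv2.LINE_AA,4)
    m=cv2.resize(m,(W,H),interpolation=cv2.INTER_AREA)
    return cv2.GaussianBlur(m,(0,0),sig)
def fit(n,img,pts,z,x,y,yaw=None,pad=5,sig=0.7):
    def P(p):
        a=p[2]/10 if yaw is not None else 0   # yaw scaled
        c,s=np.cos(a),np.sin(a); R=np.array([[c,-s,0],[s,c,0],[0,0,1]])
        return pts@R.T+[p[0]/100,p[1]/100,z]
    p0=[x*100,y*100]+([yaw*10] if yaw is not None else [])
    uv=w2px(n,P(p0)); lo=np.floor(uv.min(0)).astype(int)-pad; hi=np.ceil(uv.max(0)).astype(int)+pad
    crop=img[lo[1]:hi[1],lo[0]:hi[0]].astype(float); H,W=crop.shape[:2]; I=crop.reshape(-1,3)
    def cost(p):
        m=render(n,P(p),lo[0],lo[1],W,H,sig).ravel()
        A=np.c_[m,np.ones_like(m)]
        c,_,_,_=np.linalg.lstsq(A,I,rcond=None)
        return ((A@c-I)**2).mean()
    best=None
    for d in [(0,0),(.4,.4),(-.4,-.4),(.4,-.4),(-.4,.4)]:
        q=np.array(p0,float);q[:2]+=d
        sim=np.vstack([q]+[q+np.eye(len(q))[i]*[.4,.4,1.5][i] for i in range(len(q))])
        r=minimize(cost,q,method="Nelder-Mead",options=dict(initial_simplex=sim,xatol=.003,fatol=1e-3))
        if best is None or r.fun<best.fun: best=r
    o=best.x/[100,100,10][:len(p0)] if True else 0
    return o,best.fun,cost(p0)
E
cat > run1.py <<'E'
from fit import *
t=cv2.imread("pics/top0.png"); s=cv2.imread("pics/scene0.png")
def up(x,y,f,ox,oy): return [(x+.5)/f-.5+ox,(y+.5)/f-.5+oy]
g=lambda u,v,z: px2w("top",[[u,v]],z)[0]
for nm,pts,z,uv,yaw in [("blank",box(.066,.066,.008),.004,(204.5,221.7),.25),("block",box(.04,.068,.022),.011,(263.5,172),-.1),("round",cyl(.065,.008),.004,(254.5,216),None)]:
    x,y,_=g(*uv,z)
    for n,im in(("top",t),("scene",s)):
        o,f,f0=fit(n,im,pts,z,x,y,yaw); print(nm,n,np.round(o,4),round(f,1),round(f0,1))
# caps
for nm,d,h,z0,uv in [("green",.031,.042,0,(340.5,167)),("plum",.033,.042,0,(312,171)),("blue",.033,.045,0,(230.5,180.5)),("red",.034,.042,.008,(430.5,220.5)),("ochre",.034,.045,.008,(422.5,194.5))]:
    x,y,_=g(*uv,h+z0)
    o,f,f0=fit("top",t,cyl(.030,.001),z0+h,x,y,pad=3); print(nm,"topcap",np.round(o,4),round(f,1),round(f0,1))
    o,f,f0=fit("scene",s,cyl(d,h),z0+h/2,x,y,pad=4); print(nm,"scene",np.round(o,4),round(f,1),round(f0,1))
E
python3 run1.py
```

```text
blank top [0.5196 0.204  0.232 ] 34.7 36.4
blank scene [ 0.5099  0.2442 -0.8502] 551.5 2112.8
block top [ 0.6503  0.045  -0.1516] 55.6 60.2
block scene [ 0.6516  0.0748 -0.1081] 1178.2 1566.6
round top [0.5328 0.0719] 19.1 20.9
round scene [0.5326 0.0764] 604.4 634.5Traceback (most recent call last):
  File "run1.py", line 12, in <module>
    o,f,f0=fit("top",t,cyl(.030,.001),z0+h,x,y,pad=3); print(nm,"topcap",np.round(o,4),round(f,1),round(f0,1))
           ~~~^^^^^^^^^^^^^^^^^^^^^^^^^^^^^^^^^^^^^^^
  File "fit.py", line 33, in fit
    r=minimize(cost,q,method="Nelder-Mead",options=dict(initial_simplex=sim,xatol=.003,fatol=1e-3))
    res = _minimize_neldermead(fun, x0, args, callback, bounds=bounds,
                               **options)
    fsim[j] = func(sim[j])
              ~~~~^^^^^^^^
    fx = function(np.copy(x), *(wrapper_args + args))
  File "fit.py", line 25, in cost
    m=render(n,P(p),lo[0],lo[1],W,H,sig).ravel()
      ~~~~~~^^^^^^^^^^^^^^^^^^^^^^^^^^^^
  File "fit.py", line 10, in render
    uv=w2px(n,P); hull=cv2.convexHull(uv.astype(np.float32))[:,0]
  File "h.py", line 9, in w2px
    m=camera_model(n);X=np.atleast_2d(X);c=X@m["R"].T+m["t"];p=c@m["mtx"].T
ValueError: time passes only in moves, steps and waits
```

```bash
python3 - <<'E'
s=open("h.py").read()
s=s.replace("def px2w",'import os,pickle\nif not os.path.exists("cm.pkl"): pickle.dump({n:camera_model(n) for n in("scene","top")},open("cm.pkl","wb"))\n_CM=pickle.load(open("cm.pkl","rb"))\ndef px2w').replace("m=camera_model(n)","m=_CM[n]")
open("h.py","w").write(s)
E
cat > run2.py <<'E'
from fit import *
t=cv2.imread("pics/top0.png"); s=cv2.imread("pics/scene0.png")
for n in("top","scene"):
    m=_CM[n] if 0 else None
print(px2w("top",[[320,200]],0),px2w("scene",[[320,200]],0))
for nm,x,y,z in [("blank",.5196,.204,.008),("round",.5328,.0719,.008),("block",.6503,.045,.022)]:
    print(nm,w2px("top",[x,y,z]),w2px("scene",[x,y,z]))
print(px2w("scene",[[310,200]],0), w2px("scene",[[0,0,0],[.6,.18,.212]]), w2px("top",[[.6,.18,.212]]))
E
python3 run2.py
```

```text
[[ 0.57410995 -0.1076528   0.        ]] [[ 0.63328189 -0.17861295  0.        ]]
blank [[204.50019292 221.20747951]] [[257.33134272 293.60164293]]
round [[253.70384956 215.75304189]] [[293.370499   256.41433859]]
block [[263.05187471 171.73334005]] [[260.86183088 229.1535574 ]]
[[ 0.65666438 -0.1635413   0.        ]] [[571.72303116 345.64703573]
 [223.5382249  185.84465863]] [[193.23846773 182.77293697]]
```

Run:
```python
import cv2
t=cv2.imread("pics/top0.png"); s=cv2.imread("pics/scene0.png")
a=cv2.resize(s[270:400,190:310],None,fx=4.5,fy=4.5,interpolation=cv2.INTER_CUBIC)
cv2.imwrite("pics/s2.png",a)
cv2.imwrite("pics/t3.png",cv2.resize(t[140:290,95:240],None,fx=4,fy=4,interpolation=cv2.INTER_CUBIC))
```

```text
(no output)
```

View pics/s2.png

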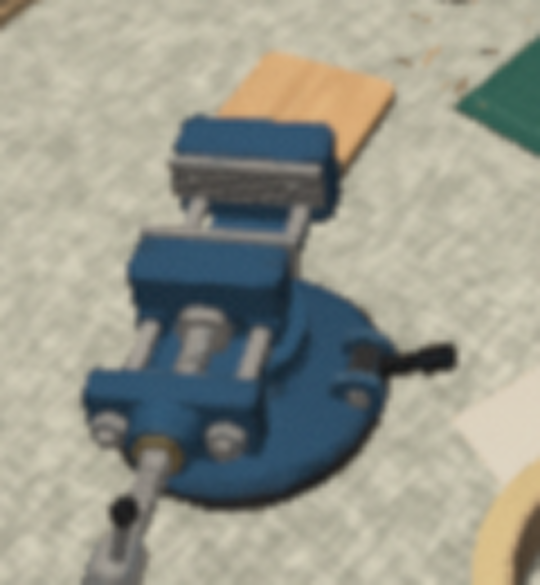

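View pics/t3.png

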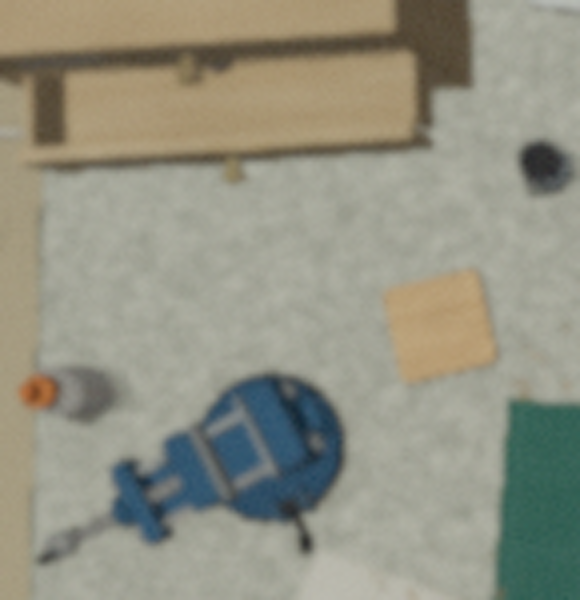

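```bash
sed -i 's/for n,im in(("top",t),("scene",s))/for n,im in(("top",t),)/' run1.py; python3 run1.py
```

```text
blank top [0.5196 0.204  0.232 ] 34.7 36.4
block top [ 0.6503  0.045  -0.1516] 55.6 60.2
round top [0.5328 0.0719] 19.1 20.9
green topcap [ 0.664  -0.1641] 241.0 389.3
green scene [ 0.6433 -0.1357] 395.0 726.5
plum topcap [ 0.6471 -0.0858] 168.5 189.8
plum scene [ 0.6483 -0.0799] 1158.2 1401.7
blue topcap [0.6235 0.1279] 211.6 231.5
blue scene [0.6261 0.1326] 1319.9 1510.4
red topcap [ 0.5159 -0.3978] 339.1 504.5
red scene [ 0.4996 -0.3588] 835.1 1346.7
ochre topcap [ 0.5848 -0.3766] 380.3 516.4
ochre scene [ 0.5603 -0.3113] 846.8 1439.5
```

Run:
```python
from h import *
T=lambda x,y:((x+.5)/4-.5+95,(y+.5)/4-.5+140); S=lambda x,y:((x+.5)/4.5-.5+190,(y+.5)/4.5-.5+270)
def tri(a,b):
    for z in np.arange(0,.2,.02):
        p,q=px2w("top",[a],z)[0],px2w("scene",[b],z)[0]; print(round(z,2),p[:2].round(3),q[:2].round(3),round(np.linalg.norm(p-q),3))
tri(T(262,385),S(330,125)); print()
tri(T(300,425),S(255,122))
print("corners base right",px2w("top",[T(343,445)],.0))
print(px2w("top",[T(430,130)],.1),"drawer")
```

```text
0.0 [0.482 0.325] [0.51 0.2 ] 0.128
0.02 [0.482 0.318] [0.494 0.215] 0.104
0.04 [0.482 0.311] [0.478 0.23 ] 0.081
0.06 [0.482 0.304] [0.463 0.245] 0.062
0.08 [0.482 0.297] [0.447 0.261] 0.051
0.1 [0.482 0.29 ] [0.431 0.276] 0.053
0.12 [0.482 0.283] [0.416 0.291] 0.067
0.14 [0.482 0.277] [0.4   0.306] 0.087
0.16 [0.482 0.27 ] [0.384 0.322] 0.111
0.18 [0.482 0.263] [0.369 0.337] 0.135

0.0 [0.455 0.299] [0.538 0.216] 0.118
0.02 [0.455 0.292] [0.522 0.231] 0.091
0.04 [0.456 0.286] [0.505 0.246] 0.064
0.06 [0.456 0.28 ] [0.488 0.26 ] 0.037
0.08 [0.457 0.273] [0.472 0.275] 0.015
0.1 [0.457 0.267] [0.455 0.29 ] 0.023
0.12 [0.458 0.26 ] [0.438 0.304] 0.048
0.14 [0.458 0.254] [0.422 0.319] 0.075
0.16 [0.459 0.247] [0.405 0.333] 0.102
0.18 [0.459 0.241] [0.388 0.348] 0.129
corners base right [[0.44078553 0.26990051 0.        ]]
[[0.63974264 0.18856153 0.1       ]] drawer
```

Run:
```python
import cv2
t=cv2.imread("pics/top0.png")
cv2.imwrite("pics/t4.png",cv2.resize(t[225:280,120:190],None,fx=10,fy=10,interpolation=cv2.INTER_CUBIC))
```

```text
(no output)
```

View pics/t4.png

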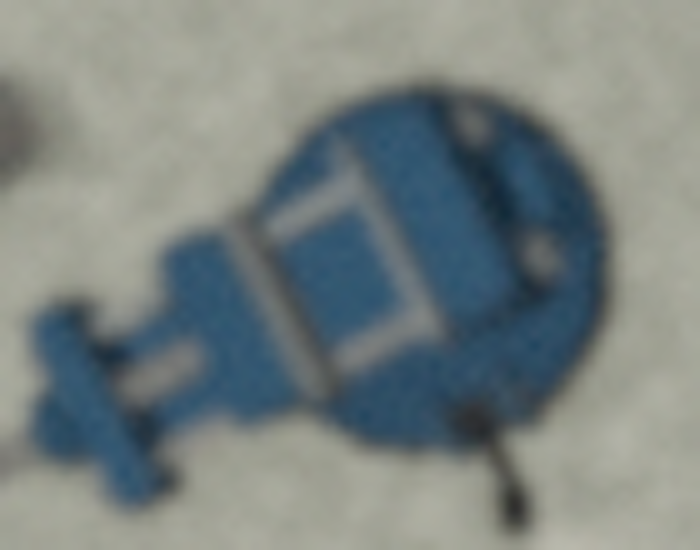

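Run:
```python
from h import *
from scipy.optimize import least_squares
T=lambda x,y:((x+.5)/10-.5+120,(y+.5)/10-.5+225); S=lambda x,y:((x+.5)/4.5-.5+190,(y+.5)/4.5-.5+270)
for a,b in [((342,140),(175,155)),((440,335),(322,168)),((425,95),(183,122)),((525,290),(333,125))]:
    r=least_squares(lambda X:np.r_[(w2px("top",X)-T(*a)).ravel(),(w2px("scene",X)-S(*b)).ravel()],[.45,.27,.08]); print(r.x.round(4),r.fun.round(1))
```

```text
[0.4759 0.31   0.0893] [-0.1 -0.1  0.1  0. ]
[0.4277 0.2852 0.0889] [-0.2 -0.3  0.2  0. ]
[0.4887 0.2927 0.0848] [-0.7 -0.9  0.7  0.1]
[0.4393 0.2655 0.0877] [-0.5 -0.6  0.5  0.1]
```

Run:
```python
import cv2
t=cv2.imread("pics/top0.png"); s=cv2.imread("pics/scene0.png")
cv2.imwrite("pics/t5.png",cv2.resize(t[90:190,215:300],None,fx=6,fy=6,interpolation=cv2.INTER_CUBIC))
cv2.imwrite("pics/s5.png",cv2.resize(s[160:270,180:330],None,fx=5,fy=5,interpolation=cv2.INTER_CUBIC))
```

```text
(no output)
```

View pics/t5.png

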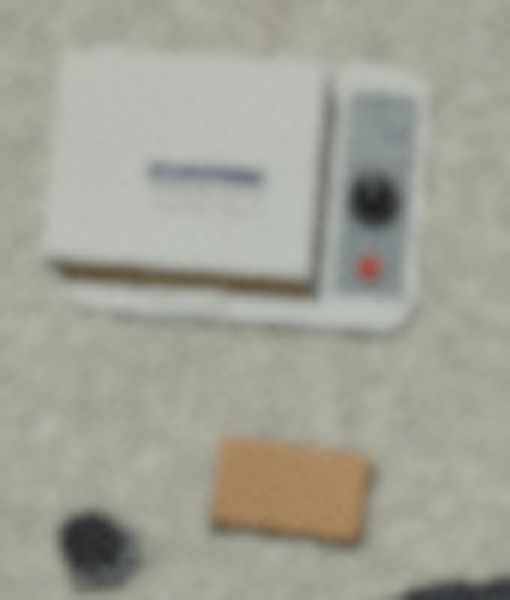

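View pics/s5.png

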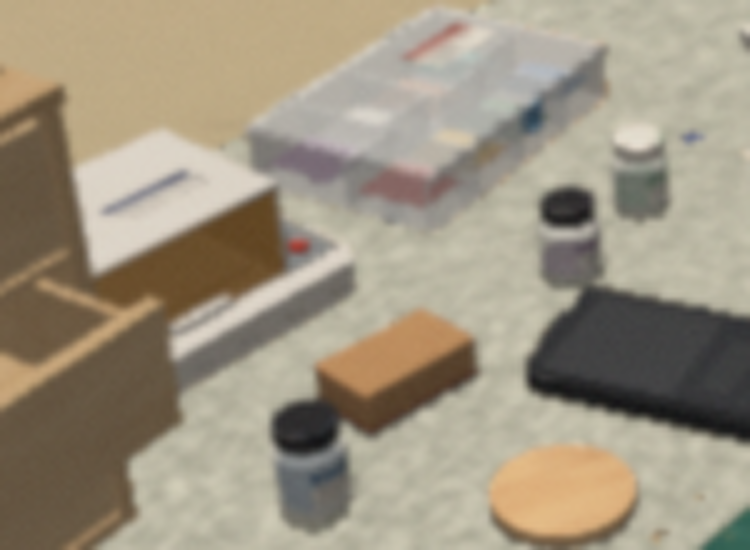

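```bash
cat > tray.py <<'E'
from h import *
from scipy.optimize import least_squares
T5=lambda x,y:((x+.5)/6-.5+215,(y+.5)/6-.5+90); S5=lambda x,y:((x+.5)/5-.5+180,(y+.5)/5-.5+160)
for a,b in [((318,278),(280,185)),((322,65),(165,130)),((228,440),(418,312)),((372,455),(474,347)),((360,538),(372,405)),((212,525),(317,368))]:
    r=least_squares(lambda X:np.r_[(w2px("top",X)-T5(*a)).ravel(),(w2px("scene",X)-S5(*b)).ravel()],[.65,.05,.02]); print(r.x.round(4),r.fun.round(1))
T=lambda x,y:((x+.5)/6-.5+335,(y+.5)/6-.5+170); S=lambda x,y:((x+.5)/8-.5+335,(y+.5)/8-.5+150)
# tray frame: nest-origin at board top. corners (sx*.070, yb / yb-.245)
cT=[((1,1),(45,225)),((1,0),(548,65)),((-1,0),(643,348)),((-1,1),(140,512))]
cS=[((1,1),(55,482)),((-1,0),(562,208)),((-1,1),(470,540))]
# outer nest corner angles at +-40.5
nT=[((1,1),(192,240)),((1,-1),(357,192)),((-1,-1),(411,362)),((-1,1),(246,411))]
nS=[((1,1),(183,385)),((1,-1),(222,287)),((-1,-1),(442,305)),((-1,1),(412,415))]
def fr(p,X):
    a=p[2];c,s=np.cos(a),np.sin(a);X=np.array(X,float);return np.c_[p[0]+c*X[:,0]-s*X[:,1],p[1]+s*X[:,0]+c*X[:,1],X[:,2]+.008]
def res(p,w):
    o=[]
    if 'T' in w:
        o.append(w2px("top",fr(p,[[sx*.07,p[3]-(0 if sy else .245),0] for (sx,sy),_ in cT]))-[T(*q) for _,q in cT])
        o.append(w2px("top",fr(p,[[sx*.0405,sy*.0405,.006] for (sx,sy),_ in nT]))-[T(*q) for _,q in nT])
    if 'S' in w:
        o.append(w2px("scene",fr(p,[[sx*.07,p[3]-(0 if sy else .245),0] for (sx,sy),_ in cS]))-[S(*q) for _,q in cS])
        o.append(w2px("scene",fr(p,[[sx*.0405,sy*.0405,.006] for (sx,sy),_ in nS]))-[S(*q) for _,q in nS])
    return np.vstack(o).ravel()
if __name__=="__main__":
  for w in("T","S","TS"):
    r=least_squares(res,[.52,-.28,.3,.1],args=(w,)); print(w,r.x.round(4)); print(r.fun.reshape(-1,2).round(1).tolist())
  p=r.x
  print("slot",fr(p,[[0,-.11,0],[.036,-.11,0],[-.036,-.11,0],[0,.076,0]]).round(4))
E
python3 tray.py
```

```text
[0.7377 0.0288 0.0763] [-0.6 -0.8  0.9  0.1]
[0.8276 0.0244 0.0798] [ 0.2  0.2 -0.3 -0. ]
[0.6528 0.0558 0.0495] [ 5.2  6.5 -7.3 -0.9]
[ 0.6604  0.0026 -0.0037] [ 2.9  3.8 -4.3 -0.4]
[ 0.6578  0.0352 -0.0228] [-6.2 -8.   8.8  1. ]
[0.6477 0.089  0.0347] [-4.  -4.9  5.4  0.7]
T [ 0.518  -0.2814  0.2956  0.1007]
[[-0.9, -0.7], [0.5, -1.0], [1.3, 0.8], [-0.8, 1.1], [-0.7, 0.3], [0.2, -0.7], [0.7, -0.4], [-0.3, 0.6]]
S [ 0.5161 -0.2731  0.3141  0.1025]
[[-0.9, -0.1], [-0.2, 0.0], [1.0, -0.1], [-0.9, 0.2], [0.0, -0.8], [0.6, 0.2], [0.3, 0.2]]
TS [ 0.518  -0.2797  0.2996  0.1008]
[[-1.6, -0.5], [-0.3, -1.2], [0.7, 0.5], [-1.3, 1.2], [-1.4, 0.4], [-0.5, -0.7], [0.1, -0.5], [-0.9, 0.6], [-0.5, -2.0], [0.9, -0.9], [0.9, -1.7], [-0.5, -1.1], [0.8, -2.0], [1.2, -0.7], [0.5, -0.9]]
slot [[ 0.5505 -0.3848  0.008 ]
 [ 0.5849 -0.3742  0.008 ]
 [ 0.5161 -0.3954  0.008 ]
 [ 0.4956 -0.2071  0.008 ]]
```

Run:
```python
from h import *
T5=lambda x,y:((x+.5)/6-.5+215,(y+.5)/6-.5+90)
P=px2w("top",[T5(*q) for q in[(226,438),(373,453),(362,543),(212,527)]],.020);print(P.round(4),P.mean(0),np.diff(P,axis=0))
T2=lambda x,y:((x+.5)/4.7-.5+185,(y+.5)/4.7-.5+150)
P=px2w("top",[T2(*q) for q in[(27,297),(137,268),(162,376),(55,404)]],.008);print(P.round(4),P.mean(0)); d=np.diff(P,axis=0);print([np.linalg.norm(q) for q in d],[np.arctan2(q[1],q[0]) for q in d])
```

```text
[[0.6757 0.0743 0.02  ]
 [0.6683 0.0083 0.02  ]
 [0.6276 0.0134 0.02  ]
 [0.6355 0.0805 0.02  ]] [0.65180023 0.04411708 0.02      ] [[-0.00742694 -0.06595784  0.        ]
 [-0.04068397  0.00508859  0.        ]
 [ 0.00788507  0.06710795  0.        ]]
[[0.5427 0.2422 0.008 ]
 [0.5586 0.1795 0.008 ]
 [0.4966 0.1648 0.008 ]
 [0.4814 0.2255 0.008 ]] [0.51981614 0.20299043 0.008     ]
[np.float64(0.06469254080650791), np.float64(0.06374140589317111), np.float64(0.0626449974518337)] [np.float64(-1.3214235575948359), np.float64(-2.9085005204417795), np.float64(1.8164105013932292)]
```

Request:
carry_out --offset '[[13,36,0],[13,36,0],[13,36,0],[13,36,0],[13,36,0],[13,36,0],[13,36,0],[13,36,0],[13,36,0],[13,36,0],[13,36,0],[13,36,0],[13,36,0],[13,36,0],[13,36,0],[13,36,0],[13,36,0],[13,36,0],[13,36,0],[13,36,0]]' --rot '[[0,0,-0.325],[0,0,-0.325],[0,0,-0.325],[0,0,-0.325],[0,0,-0.325],[0,0,-0.325],[0,0,-0.325],[0,0,-0.325],[0,0,-0.325],[0,0,-0.325],[0,0,-0.325],[0,0,-0.325],[0,0,-0.325],[0,0,-0.325],[0,0,-0.325],[0,0,-0.325],[0,0,-0.325],[0,0,-0.325],[0,0,-0.325],[0,0,-0.325]]' --hand '[94,94,94,94,94,94,94,94,94,94,94,94,94,94,94,94,94,94,94,94]'

```text
clock: 2.67
ee_pos: [0.4836, 0.1117, 0.3029]
tool_rot: [-0.0, 0.786, -0.618, 0.0]
contact_force: [1.0, -1.3, -0.9]
width: 0.0937
```

Request:
carry_out --offset '[[9,23,-15],[9,23,-15],[9,23,-15],[9,23,-15],[0,0,-30],[0,0,-30],[0,0,-30],[0,0,-23],[0,0,0],[0,0,0],[0,0,0]]' --rot '[[0,0,0],[0,0,0],[0,0,0],[0,0,0],[0,0,0],[0,0,0],[0,0,0],[0,0,0],[0,0,0],[0,0,0],[0,0,0]]' --hand '[94,94,94,94,94,94,94,94,94,94,94]'

```text
clock: 3.58
ee_pos: [0.5204, 0.2017, 0.1313]
tool_rot: [-0.001, 0.786, -0.618, 0.001]
contact_force: [0.6, 0.5, 0.5]
width: 0.094
```

Run:
```python
from h import *
st=get_state(); print(st["ee_pos"],st["tool_rot"],st["joint_positions"])
for n,(x,y,w,h,f) in {"top":(170,160,80,90,6),"scene":(190,200,130,130,5)}.items():
    im=capture(n)[:,:,::-1]; cv2.imwrite(f"pics/{n}1.png",im); cv2.imwrite(f"pics/{n}1z.png",cv2.resize(im[y:y+h,x:x+w],None,fx=f,fy=f,interpolation=cv2.INTER_CUBIC)[:600])
```

```text
[0.52043435 0.20173641 0.13133607] [-0.00096714  0.78584795 -0.61841838  0.00087904] [ 1.66672346e-01  2.54072157e-01  1.89345864e+00 -1.00724056e-06
  9.91448000e-01  1.50013120e+00]
```

View pics/top1z.png

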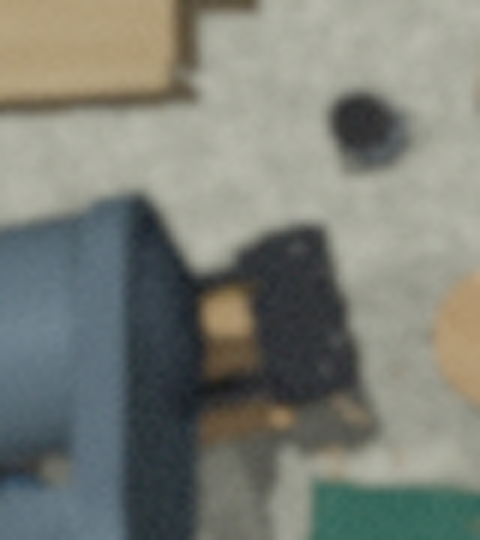

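View pics/scene1z.png

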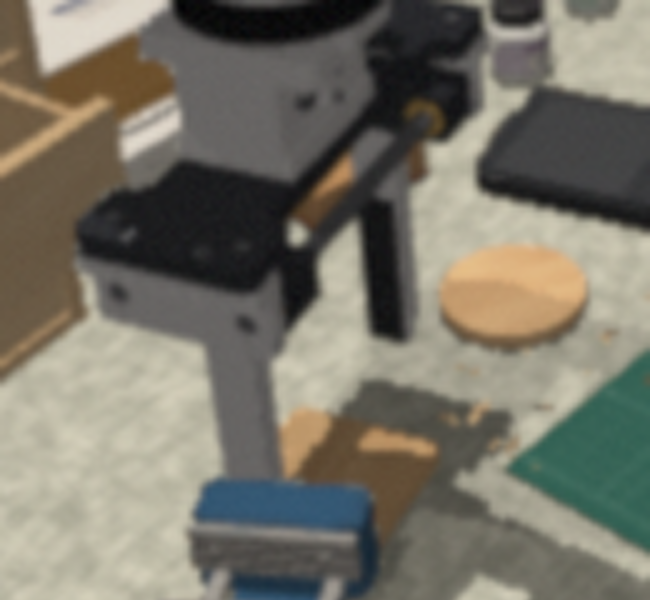

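Run:
```python
from h import *
st=get_state(); p=st["ee_pos"]; 
from scipy.spatial.transform import Rotation as Rn
q=st["tool_rot"];R=Rn.from_quat([q[1],q[2],q[3],q[0]]).as_matrix();print(R.round(3))
for sg in(1,-1):
  for d in(.047,.0595):
    for w in(-.008,.008):
        X=p+R@np.array([sg*d,w,.097]); u=w2px("scene",X)[0]; print(sg,d,w,X.round(4),((u-[190,200]+.5)*5-.5).round(0))
```

```text
[[ 0.235 -0.972  0.004]
 [-0.972 -0.235  0.001]
 [ 0.    -0.004 -1.   ]]
1 0.047 -0.008 [0.5401 0.1581 0.0351] [371. 334.]
1 0.047 0.008 [0.5245 0.1543 0.035 ] [407. 343.]
1 0.0595 -0.008 [0.543  0.1459 0.0351] [386. 316.]
1 0.0595 0.008 [0.5274 0.1422 0.035 ] [421. 324.]
-1 0.047 -0.008 [0.518  0.2494 0.035 ] [252. 488.]
-1 0.047 0.008 [0.5024 0.2457 0.035 ] [290. 499.]
-1 0.0595 -0.008 [0.515  0.2616 0.035 ] [234. 511.]
-1 0.0595 0.008 [0.4995 0.2578 0.035 ] [273. 522.]
```

Run:
```python
from h import *
c=np.array([.5198,.2033]);a=.237
for sx,sy in((1,1),(1,-1),(-1,-1),(-1,1)):
    X=np.r_[c+[np.cos(a)*sx*.033-np.sin(a)*sy*.033,np.sin(a)*sx*.033+np.cos(a)*sy*.033],.008]
    u=w2px("scene",X)[0]; print(sx,sy,((u-[190,200]+.5)*5-.5).round(0), ((u-[190,270]+.5)*4.5-.5).round(0))
# round: ellipse
a=np.linspace(0,2*np.pi,60);X=np.c_[.5328+.0325*np.cos(a),.0719+.0325*np.sin(a),0*a+.008]
u=(w2px("scene",X)-[190,200]+.5)*5-.5; print(u.min(0),u.max(0))
X[:,2]=0;u=(w2px("scene",X)-[190,200]+.5)*5-.5; print(u.min(0),u.max(0))
```

```text
1 1 [222. 505.] [199. 139.]
1 -1 [307. 397.] [276.  42.]
-1 -1 [453. 434.] [407.  76.]
-1 1 [375. 548.] [338. 178.]
[444.92147433 239.98193706] [592.60976   331.0763906]
[446.10678488 254.21737967] [593.15146237 345.83495289]
```

Run:
```python
from h import *
S=lambda x,y:((x+.5)/5-.5+190,(y+.5)/5-.5+200)
S2=lambda x,y:((x+.5)/4.5-.5+190,(y+.5)/4.5-.5+270)
P=px2w("scene",[S(305,408),S(438,452),S2(275,50),S2(396,92)],.008);print(P.round(4)); print(P[0]-P[1])
```

```text
[[0.5556 0.1844 0.008 ]
 [0.4937 0.1747 0.008 ]
 [0.5563 0.1832 0.008 ]
 [0.4929 0.1743 0.008 ]]
[0.06184426 0.00978712 0.        ]
```

Run:
```python
from h import *
im=cv2.imread("pics/scene1.png")
cv2.imwrite("pics/s7.png",cv2.resize(im[255:305,225:290],None,fx=12,fy=12,interpolation=cv2.INTER_CUBIC))
```

```text
(no output)
```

View pics/s7.png

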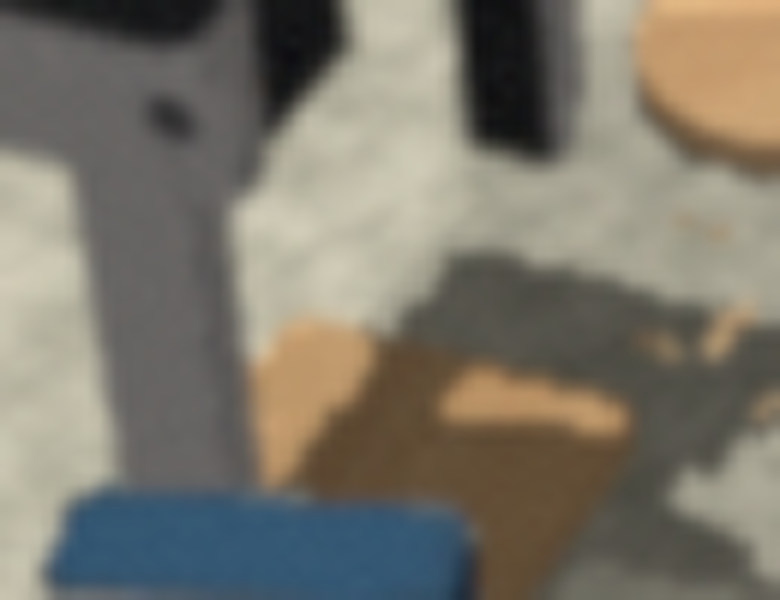

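Request:
carry_out --offset '[[-1,2,-8],[-1,2,-8],[0,0,-8],[0,0,-6],[0,0,-2],[0,0,0],[0,0,0]]' --rot '[[0,0,0],[0,0,0],[0,0,0],[0,0,0],[0,0,0],[0,0,0],[0,0,0]]' --hand '[94,94,94,94,94,94,94]'

```text
clock: 4.27
ee_pos: [0.5169, 0.2056, 0.0975]
tool_rot: [0.001, 0.786, -0.618, -0.001]
contact_force: [-3.2, -0.3, 6.5]
width: 0.094
```

Request:
carry_out --offset '[[0,0,2],[0,0,0],[0,0,0],[0,0,0],[0,0,0],[0,0,0],[0,0,0],[0,0,0],[0,0,0],[0,0,0],[0,0,0]]' --rot '[[0,0,0],[0,0,0],[0,0,0],[0,0,0],[0,0,0],[0,0,0],[0,0,0],[0,0,0],[0,0,0],[0,0,0],[0,0,0]]' --hand '[94,80,72,68,60,60,60,60,60,60,60]' --squeeze 12

```text
clock: 5.18
ee_pos: [0.5174, 0.2056, 0.0997]
tool_rot: [-0.0, 0.786, -0.618, 0.0]
contact_force: [0.2, -0.0, -0.1]
width: 0.0658
```

Request:
carry_out --offset '[[0,0,10],[0,0,30],[0,0,30],[0,-20,5],[0,-35,0],[0,-35,0],[0,-35,0],[0,-35,0],[0,-35,0],[0,-35,0],[0,-35,0],[0,-35,0],[0,-35,0],[0,-35,0],[0,-35,0],[0,-35,0],[0,-35,0],[0,0,0],[0,0,0]]' --rot '[[0,0,0],[0,0,0],[0,0,0],[0,0,0],[0,0,0.4],[0,0,0.5],[0,0,0.5],[0,0,0.5],[0,0,0.5],[0,0,0.5],[0,0,0.5],[0,0,0],[0,0,0],[0,0,0],[0,0,0],[0,0,0],[0,0,0],[0,0,0],[0,0,0]]' --hand '[60,60,60,60,60,60,60,60,60,60,60,60,60,60,60,60,60,60,60]'

```text
clock: 6.77
ee_pos: [0.5173, -0.271, 0.1755]
tool_rot: [-0.0, 0.803, -0.596, 0.0]
contact_force: [-0.5, 0.5, -0.7]
width: 0.0656
```

Run:
```python
from h import *
st=get_state(); print(st["ee_pos"],st["tool_rot"],st["width"])
for n,(x,y,w,h,f) in {"top":(330,150,125,115,5),"scene":(320,90,120,140,4.5)}.items():
    im=capture(n)[:,:,::-1]; cv2.imwrite(f"pics/{n}2.png",im); cv2.imwrite(f"pics/{n}2z.png",cv2.resize(im[y:y+h,x:x+w],None,fx=f,fy=f,interpolation=cv2.INTER_CUBIC)[:600])
```

```text
[ 0.51732279 -0.27101829  0.17546352] [-7.96550760e-05  8.03011978e-01 -5.95962700e-01  4.65555488e-04] 0.0655847759722673
```

View pics/top2z.png

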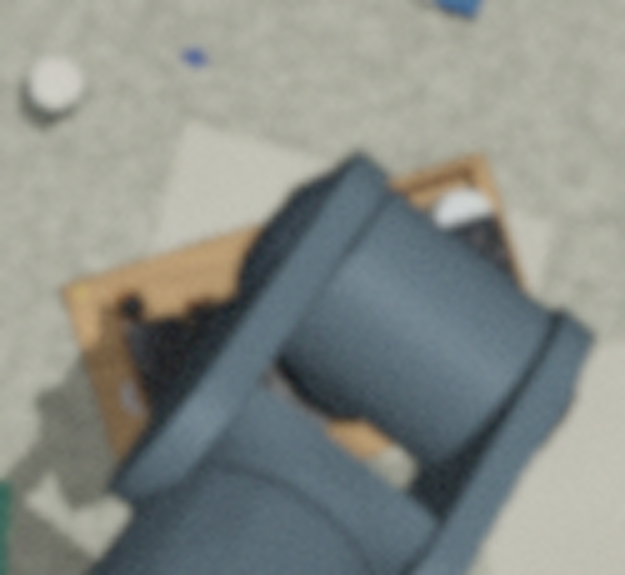

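View pics/scene2z.png

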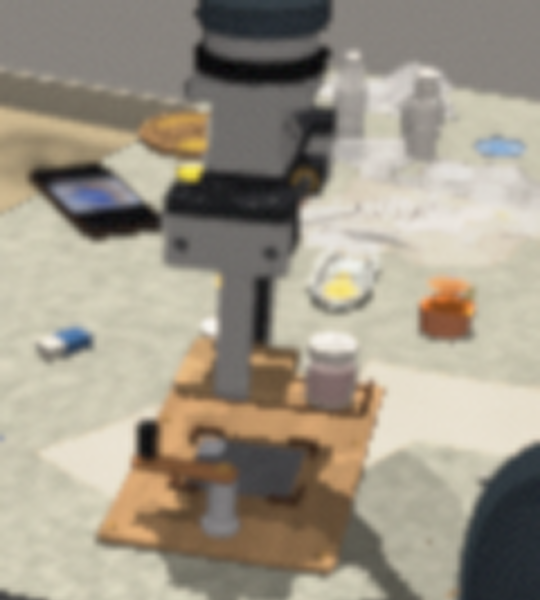

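Request:
carry_out --offset '[[0,-3,-20],[0,-3,-20],[0,0,-10],[0,0,0],[0,0,0]]' --rot '[[0,0,0],[0,0,0],[0,0,0],[0,0,0],[0,0,0]]' --hand '[60,60,60,60,60]'

```text
clock: 7.28
ee_pos: [0.5173, -0.2742, 0.1244]
tool_rot: [-0.0, 0.804, -0.594, -0.001]
contact_force: [0.4, 0.2, -0.4]
width: 0.0655
```

Run:
```python
from h import *
st=get_state(); print(st["ee_pos"],st["tool_rot"],st["width"])
im=capture("scene")[:,:,::-1]; cv2.imwrite(f"pics/scene3.png",im); cv2.imwrite(f"pics/scene3z.png",cv2.resize(im[150:220,335:415],None,fx=8,fy=8,interpolation=cv2.INTER_CUBIC)[:600])
```

```text
[ 0.51732134 -0.27424489  0.12443381] [-7.79165314e-05  8.04219237e-01 -5.94332350e-01 -6.85951290e-04] 0.0655411200889431
```

View pics/scene3z.png

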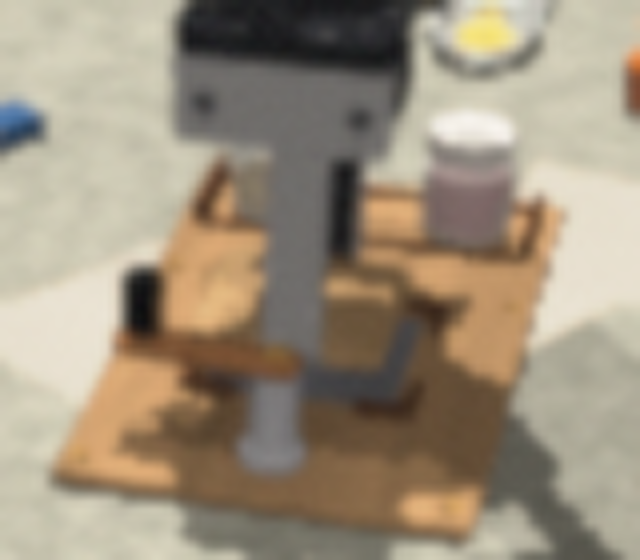

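```bash
cat > ov.py <<'E'
from h import *
def frame(c,a,X):
    X=np.array(X,float);R=np.array([[np.cos(a),-np.sin(a)],[np.sin(a),np.cos(a)]])
    return np.c_[X[:,:2]@R.T+c[:2],X[:,2]+c[2]]
def line(img,n,P,off,f,col):
    u=(w2px(n,P)-off+.5)*f-.5
    cv2.polylines(img,[np.round(u*8).astype(np.int32)],True,col,1,cv2.LINE_AA,3)
def sq(h,z): return [[h,h,z],[h,-h,z],[-h,-h,z],[-h,h,z]]
E
python3 - <<'E'
from ov import *
for src,k,out in(("pics/scene3.png",(335,150),"ov3"),("pics/scene0.png",(335,150),"ov0")):
    im=cv2.imread(src);off=np.array(k);z=cv2.resize(im[150:220,335:415],None,fx=9,fy=9,interpolation=cv2.INTER_CUBIC)
    if out=="ov3":
        a=np.arctan2(-.956,.2936)+np.pi/2
        for zz in(.0247,.0327): line(z,"scene",frame((.5173,-.2742,0),a,sq(.033,zz)),off,9,(0,0,255))
        print(a)
    for c,a,col in(((.518,-.2814,.008),.297,(0,255,0)),((.5161,-.2731,.008),.314,(255,0,0))):
        line(z,"scene",frame(c,a,sq(.0405,.006)),off,9,col)
        line(z,"scene",frame(c,a,sq(.0405,.0)),off,9,col)
        line(z,"scene",frame(c,a,[[.07,.1007,0],[.07,-.1443,0],[-.07,-.1443,0],[-.07,.1007,0]]),off,9,col)
    cv2.imwrite(f"pics/{out}.png",z[:600])
E
```

```text
0.29796961328002936
```

View pics/ov3.png

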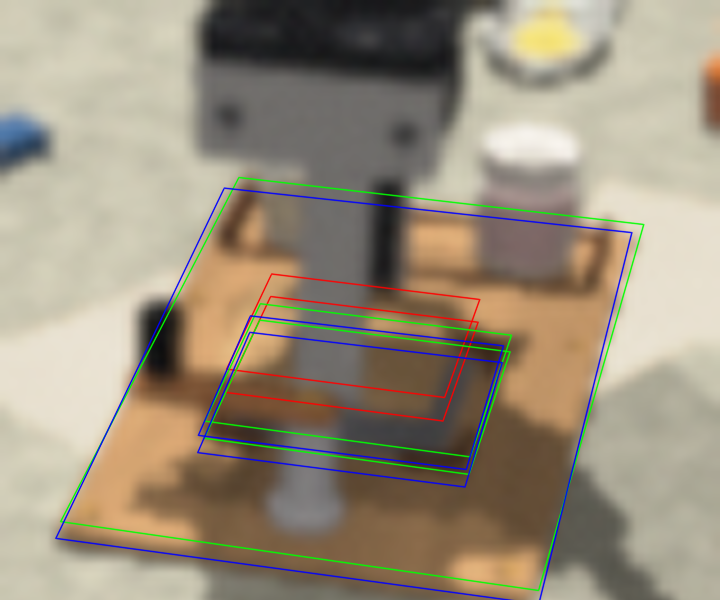

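View pics/ov0.png

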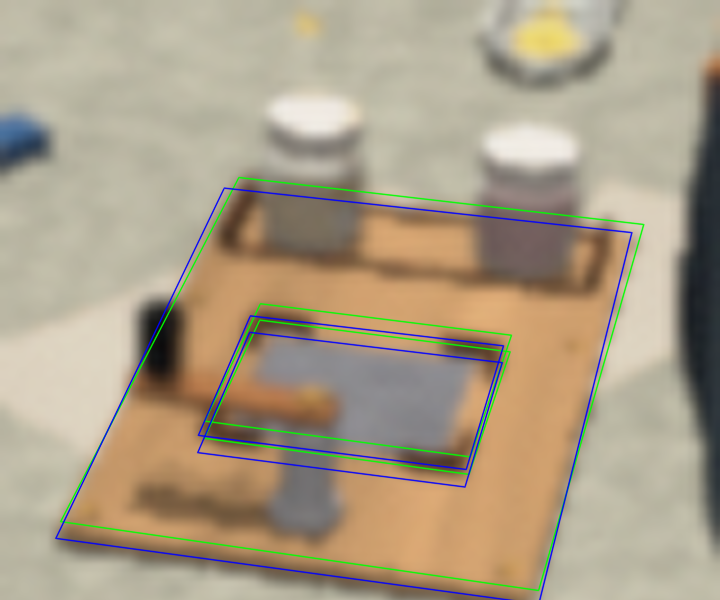

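Run:
```python
from ov import *
im=cv2.imread("pics/scene3.png");off=np.array((355,160));f=15
z=cv2.resize(im[160:200,355:400],None,fx=f,fy=f,interpolation=cv2.INTER_CUBIC)
z=cv2.convertScaleAbs(z,alpha=1.5,beta=0)
cv2.imwrite("pics/b3.png",z)
a=.298
# far finger tip (-y side): inner y=-.0328, outer -.0453 ; tips z=.1244-.097
zt=.1244-.097
line(z,"scene",frame((.5173,-.2742,0),a,[[.008,-.0328,zt],[-.008,-.0328,zt],[-.008,-.0453,zt],[.008,-.0453,zt]]),off,f,(0,255,255))
line(z,"scene",frame((.5173,-.2742,0),a,[[.008,.0328,zt],[-.008,.0328,zt],[-.008,.0453,zt],[.008,.0453,zt]]),off,f,(0,255,255))
for zz in(.0247,.0327): line(z,"scene",frame((.5173,-.2742,0),a,sq(.033,zz)),off,f,(0,0,255))
cv2.imwrite("pics/b3o.png",z)
```

```text
(no output)
```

View pics/b3.png

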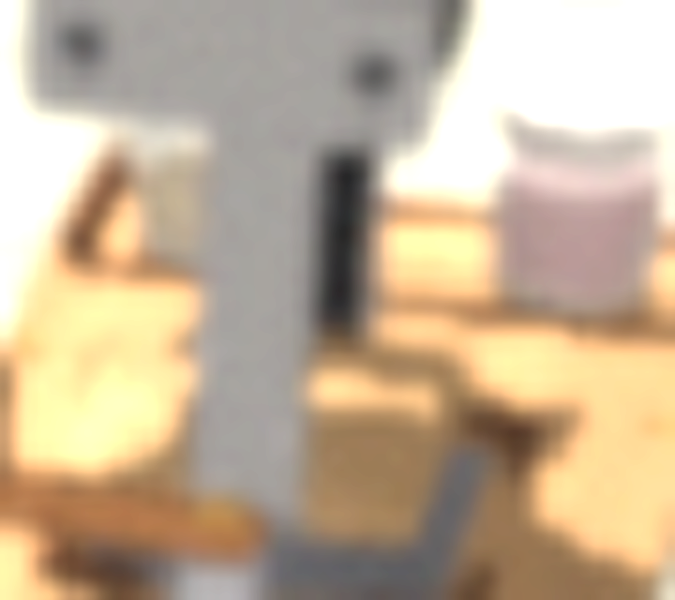

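View pics/b3o.png

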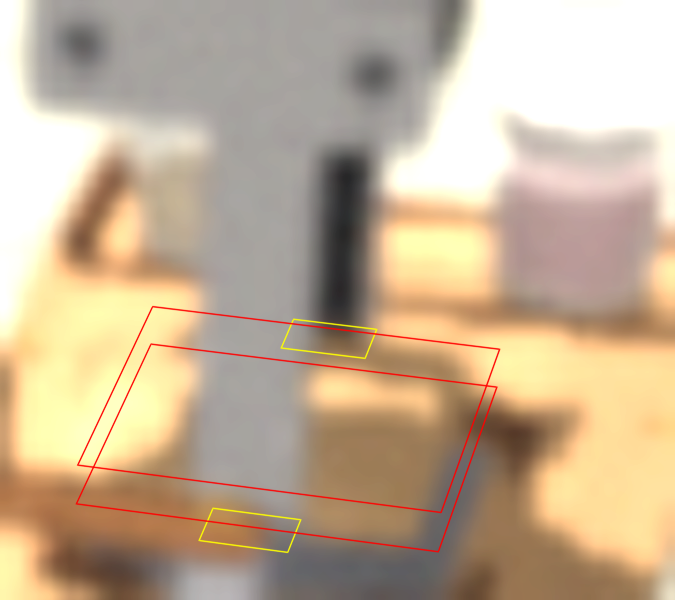

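Run:
```python
from ov import *
im=cv2.imread("pics/scene3.png");off=np.array((350,170));f=20
r=cut_out("scene","blank_center"); print([(q["p"],q["bbox"]) for q in r])
g=im[170:195,350:390].astype(float)
hsv=cv2.cvtColor(im,cv2.COLOR_BGR2HSV)
g=cv2.resize(im[165:203,350:392],None,fx=14,fy=14,interpolation=cv2.INTER_NEAREST)
g=np.clip((g/255.)**.6*255,0,255).astype(np.uint8)
cv2.imwrite("pics/n3.png",g)
if r: 
    m=r[0]["region"]; print(np.argwhere(m)[:,::-1].min(0),np.argwhere(m)[:,::-1].max(0),m.sum())
```

```text
[(0.64, [361.7, 177.9, 384.9, 199.7])]
[359 181] [385 195] 198
```

View pics/n3.png

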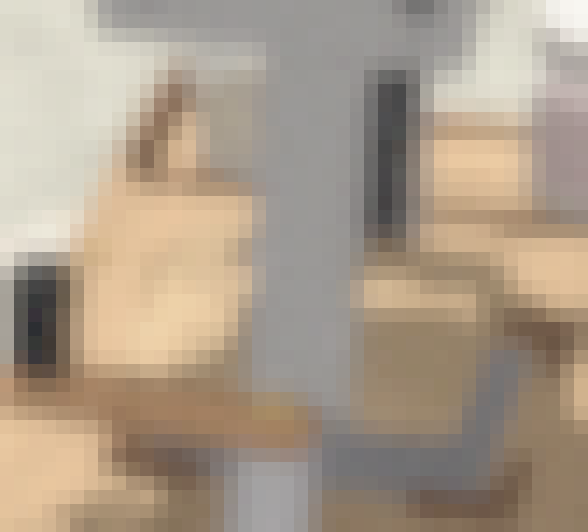

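Request:
carry_out --offset '[[-1,-2,-2],[-1,-2,-2],[0,0,-3],[0,0,-1],[0,0,-1],[0,0,-1],[0,0,-1],[0,0,0],[0,0,0]]' --rot '[[0,0,0],[0,0,0],[0,0,0],[0,0,0],[0,0,0],[0,0,0],[0,0,0],[0,0,0],[0,0,0]]' --hand '[60,60,60,60,60,60,60,60,60]'

```text
clock: 8.13
ee_pos: [0.5154, -0.2794, 0.1136]
tool_rot: [-0.0, 0.804, -0.595, -0.0]
contact_force: [-0.7, 0.6, -0.5]
width: 0.0656
```

Request:
carry_out --offset '[[0,0,-1],[0,0,-1],[0,0,-1],[0,0,0]]' --rot '[[0,0,0],[0,0,0],[0,0,0],[0,0,0]]' --hand '[60,60,60,60]'

```text
clock: 8.47
ee_pos: [0.5153, -0.2793, 0.1104]
tool_rot: [-0.0, 0.804, -0.595, -0.0]
contact_force: [0.5, 1.7, -0.9]
width: 0.0659
```

Request:
carry_out --offset '[[0.3,-1,0],[0.3,-1,0],[0,0,0]]' --rot '[[0,0,0],[0,0,0],[0,0,0]]' --hand '[60,60,60]'

```text
clock: 8.72
ee_pos: [0.5161, -0.2817, 0.1108]
tool_rot: [0.0, 0.804, -0.595, 0.0]
contact_force: [-0.0, -0.3, 0.0]
width: 0.0659
```

Request:
carry_out --offset '[[-0.3,1,0],[-0.3,1,0],[-0.3,1,0],[-0.3,1,0],[0,0,0]]' --rot '[[0,0,0],[0,0,0],[0,0,0],[0,0,0],[0,0,0]]' --hand '[60,60,60,60,60]'

```text
clock: 9.13
ee_pos: [0.5148, -0.2774, 0.1107]
tool_rot: [0.0, 0.804, -0.595, 0.0]
contact_force: [0.2, -0.4, 0.3]
width: 0.0654
```

Request:
carry_out --offset '[[-0.3,1,0],[-0.3,1,0],[-0.3,1,0],[0,0,0]]' --rot '[[0,0,0],[0,0,0],[0,0,0],[0,0,0]]' --hand '[60,60,60,60]'

```text
clock: 9.47
ee_pos: [0.5147, -0.2764, 0.1116]
tool_rot: [0.001, 0.804, -0.594, 0.003]
contact_force: [2.1, -8.1, -3.1]
width: 0.0654
```

Request:
carry_out --offset '[[0.6,-2,0],[0.6,-2,0],[0.5,-1.5,0],[1,0.3,0],[1,0.3,0],[1,0.3,0],[0,0,0]]' --rot '[[0,0,0],[0,0,0],[0,0,0],[0,0,0],[0,0,0],[0,0,0],[0,0,0]]' --hand '[60,60,60,60,60,60,60]'

```text
clock: 10.05
ee_pos: [0.5182, -0.2789, 0.1104]
tool_rot: [0.0, 0.804, -0.595, -0.001]
contact_force: [-1.6, -1.3, -0.2]
width: 0.0656
```

Request:
carry_out --offset '[[1,0.3,0],[1,0.3,0],[0,0,0]]' --rot '[[0,0,0],[0,0,0],[0,0,0]]' --hand '[60,60,60]'

```text
clock: 10.3
ee_pos: [0.5189, -0.2788, 0.1101]
tool_rot: [0.002, 0.804, -0.594, -0.002]
contact_force: [-8.9, -2.3, 2.4]
width: 0.0655
```

Request:
carry_out --offset '[[-2,-0.6,0],[-2,-0.5,0],[-1.9,-0.5,0],[0,0,0],[0,0,-1],[0,0,-1],[0,0,-0.5],[0,0,0]]' --rot '[[0,0,0],[0,0,0],[0,0,0],[0,0,0],[0,0,0],[0,0,0],[0,0,0],[0,0,0]]' --hand '[60,60,60,60,60,60,60,60]'

```text
clock: 10.97
ee_pos: [0.5147, -0.2799, 0.1079]
tool_rot: [-0.0, 0.804, -0.595, -0.0]
contact_force: [0.3, 0.6, -0.6]
width: 0.0656
```

Request:
carry_out --offset '[[0,0,0],[0,0,0],[0,0,0],[0,0,0],[0,0,10],[0,0,30],[0,0,35],[12,30,10],[12,30,10],[12,30,0],[12,30,0],[12,30,0],[12,30,0],[12,30,0],[12,30,0],[12,30,0],[12,30,0],[0,0,0]]' --rot '[[0,0,0],[0,0,0],[0,0,0],[0,0,0],[0,0,0],[0,0,0],[0,0,0],[0,0,6],[0,0,6],[0,0,6],[0,0,6],[0,0,6],[0,0,6],[0,0,6],[0,0,6],[0,0,6],[0,0,6],[0,0,5.6]]' --hand '[80,82,82,82,82,82,82,82,82,82,82,82,82,82,82,82,82,82]'

```text
clock: 12.47
ee_pos: [0.6359, 0.0246, 0.2043]
tool_rot: [-0.001, 0.998, -0.06, 0.001]
contact_force: [0.2, -0.6, 0.5]
width: 0.0822
```

Run:
```python
from ov import *
st=get_state(); print(st["ee_pos"],st["tool_rot"],st["width"])
im=capture("top")[:,:,::-1]; cv2.imwrite(f"pics/top4.png",im); 
z=cv2.resize(im[170:265,335:450],None,fx=6,fy=6,interpolation=cv2.INTER_CUBIC)
line(z,"top",frame((.518,-.2810,.008),.298,sq(.033,.008)),np.array([335,170]),6,(0,0,255))
cv2.imwrite("pics/top4z.png",z)
im=capture("scene")[:,:,::-1]; cv2.imwrite(f"pics/scene4.png",im); cv2.imwrite(f"pics/scene4z.png",cv2.resize(im[150:220,335:415],None,fx=8,fy=8,interpolation=cv2.INTER_CUBIC)[:600])
```

```text
[0.63593186 0.02456009 0.20433802] [-6.43265846e-04  9.98220652e-01 -5.96167258e-02  9.81086935e-04] 0.08218268981152754
```

View pics/top4z.png

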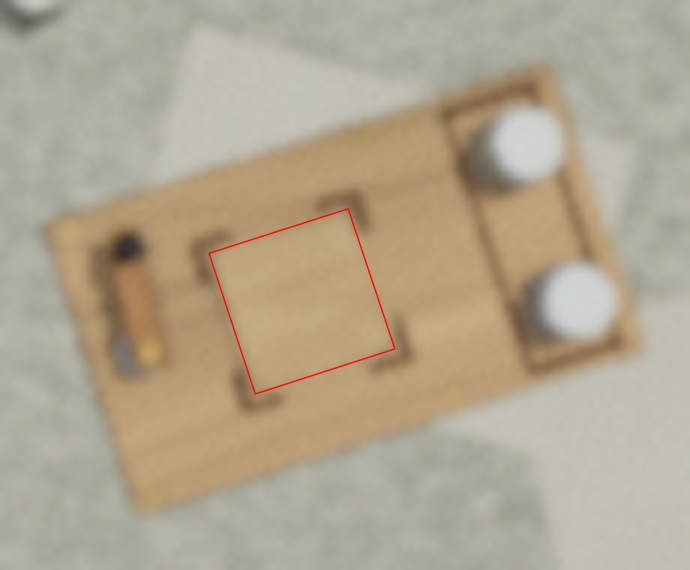

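View pics/scene4z.png

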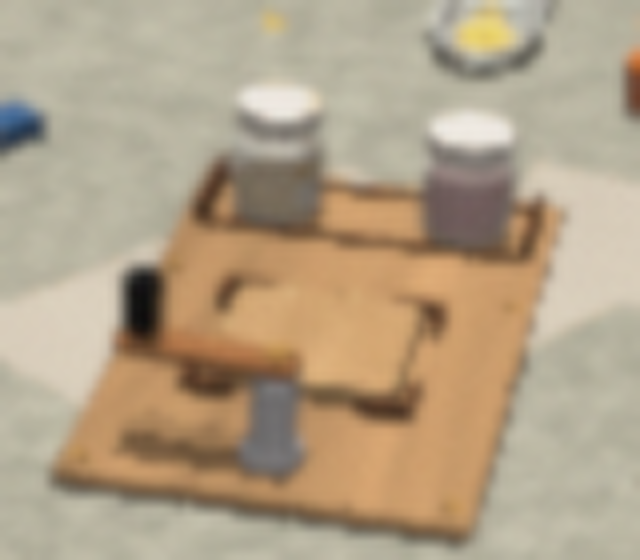

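Request:
carry_out --offset '[[7.5,10,-10],[7.5,10,-30],[0,0,-30],[0,0,-22],[0,0,-8],[0,0,-2],[0,0,0],[0,0,0],[0,0,0],[0,0,0],[0,0,0],[0,0,0],[0,0,0],[0,0,0],[0,0,0],[0,0,0]]' --rot '[[0,0,-0.3],[0,0,-0.3],[0,0,0],[0,0,0],[0,0,0],[0,0,0],[0,0,0],[0,0,0],[0,0,0],[0,0,0],[0,0,0],[0,0,0],[0,0,0],[0,0,0],[0,0,0],[0,0,0]]' --hand '[82,82,82,82,82,82,82,70,60,50,44,34,34,34,34,34]' --squeeze 15

```text
clock: 13.9
ee_pos: [0.6498, 0.04, 0.1014]
tool_rot: [0.0, 0.998, -0.07, 0.0]
contact_force: [-0.3, 0.4, 2.0]
width: 0.0399
```

Request:
carry_out --offset '[[0,0,10],[0,0,30],[0,0,35],[0,0,15],[-13,-32.5,0],[-13,-32.5,0],[-13,-32.5,0],[-13,-32.5,0],[-13,-32.5,0],[-13,-32.5,0],[-13,-32.5,0],[-13,-32.5,0],[-13,-32.5,0],[-13,-32.5,0],[0,0,0],[0,0,0],[0,0,0]]' --rot '[[0,0,0],[0,0,0],[0,0,0],[0,0,0],[0,0,2.5],[0,0,2.5],[0,0,2.5],[0,0,2.5],[0,0,2.5],[0,0,2.5],[0,0,2.5],[0,0,2.5],[0,0,2.5],[0,0,2.6],[0,0,0],[0,0,0],[0,0,0]]' --hand '[34,34,34,34,34,34,34,34,34,34,34,34,34,34,34,34,34]'

```text
clock: 15.32
ee_pos: [0.5196, -0.2846, 0.191]
tool_rot: [-0.0, 0.989, 0.148, -0.0]
contact_force: [-0.4, -0.6, -0.0]
width: 0.0398
```

Run:
```python
from ov import *
st=get_state(); print(st["ee_pos"],st["tool_rot"],st["width"])
im=capture("scene")[:,:,::-1]; cv2.imwrite(f"pics/scene5.png",im); cv2.imwrite(f"pics/scene5z.png",cv2.resize(im[100:220,335:430],None,fx=5,fy=5,interpolation=cv2.INTER_CUBIC)[:600])
```

```text
[ 0.51964716 -0.28462419  0.19101009] [-2.80750572e-04  9.88939295e-01  1.48320567e-01 -2.59574277e-05] 0.03978271869800242
```

View pics/scene5z.png

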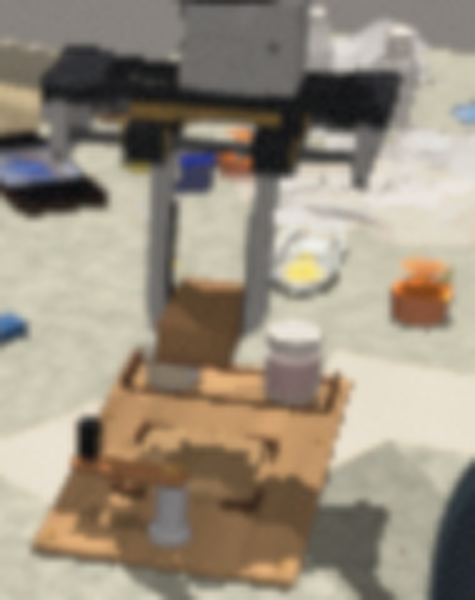

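Request:
carry_out --offset '[[0,-0.5,-20],[0,0,-25],[0,0,-15],[0,0,-7],[0,0,-3],[0,0,-1.5],[0,0,0],[0,0,0]]' --rot '[[0,0,0],[0,0,0],[0,0,0],[0,0,0],[0,0,0],[0,0,0],[0,0,0],[0,0,0]]' --hand '[34,34,34,34,34,34,34,34]'

```text
clock: 16.03
ee_pos: [0.5204, -0.2857, 0.1208]
tool_rot: [0.001, 0.989, 0.149, 0.001]
contact_force: [0.1, -0.2, -0.1]
width: 0.0398
```

Run:
```python
from ov import *
st=get_state(); print(st["ee_pos"],st["tool_rot"],st["width"])
im=capture("scene")[:,:,::-1]; cv2.imwrite(f"pics/scene6.png",im); cv2.imwrite(f"pics/scene6z.png",cv2.resize(im[145:220,335:415],None,fx=8,fy=8,interpolation=cv2.INTER_CUBIC)[:600])
```

```text
[ 0.52037227 -0.28573944  0.12083426] [7.46990437e-04 9.88861189e-01 1.48837323e-01 6.64948674e-04] 0.03984009500926497
```

View pics/scene6z.png

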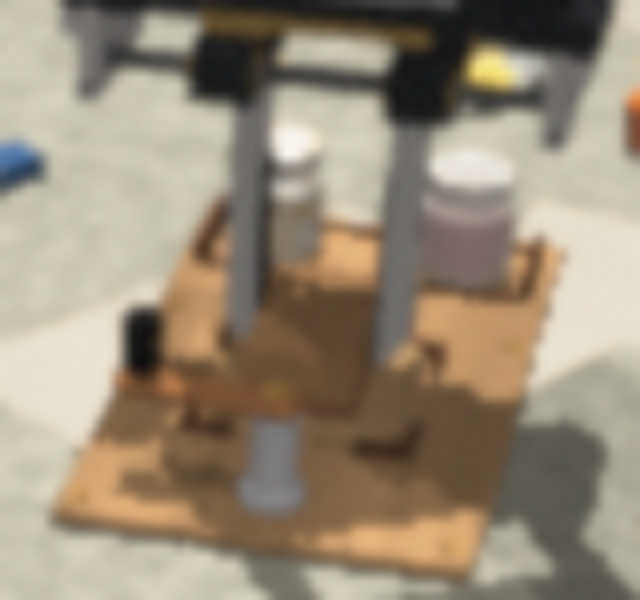

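Request:
carry_out --offset '[[0,0,-1],[0,0,-1],[0,0,-1],[0,0,0]]' --rot '[[0,0,0],[0,0,0],[0,0,0],[0,0,0]]' --hand '[34,34,34,34]'

```text
clock: 16.42
ee_pos: [0.5199, -0.2858, 0.1173]
tool_rot: [0.0, 0.989, 0.149, 0.0]
contact_force: [-1.0, 0.5, 3.5]
width: 0.0399
```

Request:
carry_out --offset '[[0,0,0],[0,0,0],[0,0,0],[0,0,0],[0,0,5],[0,0,25],[0,0,35],[0,0,25],[20,30,0],[20,30,0],[20,30,0],[20,30,0],[20,30,0],[0,0,0]]' --rot '[[0,0,0],[0,0,0],[0,0,0],[0,0,0],[0,0,0],[0,0,0],[0,0,0],[0,0,0],[0,0,0],[0,0,0],[0,0,0],[0,0,0],[0,0,0],[0,0,0]]' --hand '[50,58,58,58,58,58,58,58,58,58,58,58,58,58]'

```text
clock: 17.58
ee_pos: [0.6219, -0.1309, 0.2072]
tool_rot: [-0.0, 0.988, 0.151, 0.001]
contact_force: [0.0, -0.5, 0.4]
width: 0.0581
```

Run:
```python
from ov import *
st=get_state(); print(st["ee_pos"],st["tool_rot"],st["width"])
im=capture("top")[:,:,::-1]; cv2.imwrite(f"pics/top7.png",im); 
z=cv2.resize(im[170:265,335:450],None,fx=6,fy=6,interpolation=cv2.INTER_CUBIC)
line(z,"top",frame((.518,-.2810,.008),.298,[[.02,.034,.03],[.02,-.034,.03],[-.02,-.034,.03],[-.02,.034,.03]]),np.array([335,170]),6,(0,0,255))
cv2.imwrite("pics/top7z.png",z)
im=capture("scene")[:,:,::-1]; cv2.imwrite(f"pics/scene7.png",im); cv2.imwrite(f"pics/scene7z.png",cv2.resize(im[150:220,335:415],None,fx=8,fy=8,interpolation=cv2.INTER_CUBIC)[:600])
```

```text
[ 0.62188124 -0.13086972  0.20718886] [-3.96283222e-04  9.88481782e-01  1.51336715e-01  8.99119780e-04] 0.058073865389824855
```

View pics/top7z.png

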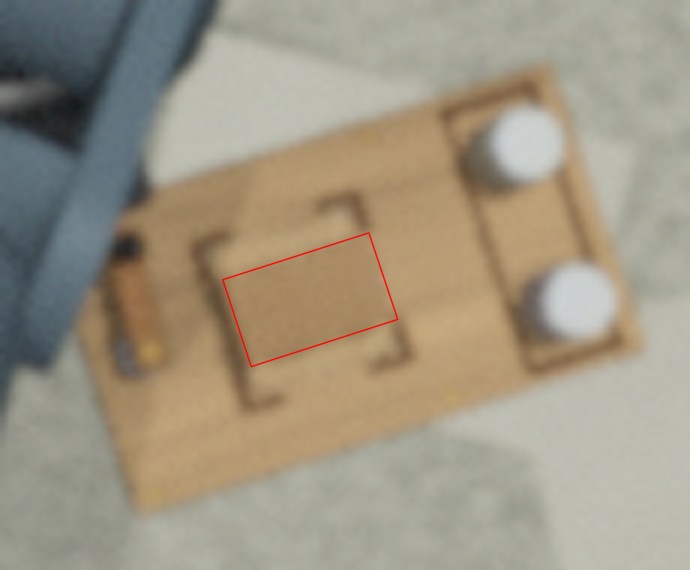

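View pics/scene7z.png

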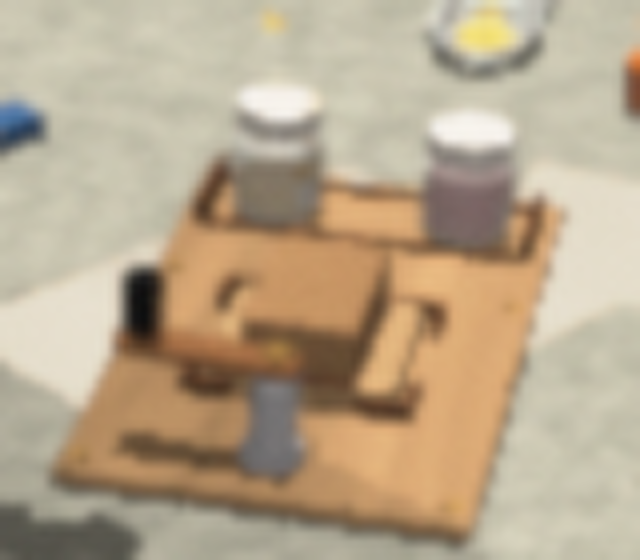

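Run:
```python
from ov import *
st=get_state(); print(st["joint_positions"])
T=lambda x,y:((x+.5)/6-.5+335,(y+.5)/6-.5+170)
print("pivot screw",px2w("top",[T(148,350)],.0475),"knob",px2w("top",[T(127,244)],.0695))
p=frame((.518,-.281,.008),.298,[[0,.076,0]])[0];print(p)
for th in (0,.05,.1,.2): print(th,frame(p,.298,[[.046*np.cos(th),-.046*np.sin(th),0]]))
for i in range(0,100,10):
    th=np.radians(i); q=frame(p,.298,[[.046*np.cos(th),-.046*np.sin(th),0]])[0]; print(i,(q*1000).round(1))
```

```text
[-3.91934857e-01  3.07620826e-01  1.66620641e+00 -3.25079271e-04
  1.16775593e+00 -6.92724948e-01]
pivot screw [[ 0.4964053  -0.20829258  0.0475    ]] knob [[ 0.54155963 -0.19776075  0.0695    ]]
[ 0.49568572 -0.20834965  0.008     ]
0 [[ 0.5396583  -0.19484364  0.008     ]]
0.05 [[ 0.54027836 -0.19705823  0.008     ]]
0.1 [[ 0.54078697 -0.19930105  0.008     ]]
0.2 [[ 0.541465   -0.20384887  0.008     ]]
0 [ 539.7 -194.8    8. ]
10 [ 541.3 -202.7    8. ]
20 [ 541.6 -210.7    8. ]
30 [ 540.5 -218.6    8. ]
40 [ 538.1 -226.3    8. ]
50 [ 534.3 -233.4    8. ]
60 [ 529.4 -239.7    8. ]
70 [ 523.4 -245.1    8. ]
80 [ 516.6 -249.3    8. ]
90 [ 509.2 -252.3    8. ]
```

Request:
carry_out --offset '[[-5.8,-4.75,0],[-5.8,-4.75,0],[-5.8,-4.75,0],[-5.8,-4.75,0],[-5.8,-4.75,0],[-5.8,-4.75,0],[-5.8,-4.75,0],[-5.8,-4.75,0],[-5.8,-4.75,0],[-5.8,-4.75,0],[-5.8,-4.75,0],[-5.8,-4.75,0],[-5.8,-4.75,0],[-5.8,-4.75,0],[0,0,-15],[0,0,-15],[0,0,0],[0,0,0]]' --rot '[[0,0,-6.7],[0,0,-6.7],[0,0,-6.7],[0,0,-6.7],[0,0,-6.7],[0,0,-6.7],[0,0,-6.7],[0,0,-6.7],[0,0,-6.7],[0,0,-6.7],[0,0,-6.7],[0,0,-6.7],[0,0,-6.7],[0,0,-6.3],[0,0,0],[0,0,0],[0,0,0],[0,0,0]]' --hand '[36,36,36,36,36,36,36,36,36,36,36,36,36,36,36,36,36,36]'

```text
clock: 19.18
ee_pos: [0.5374, -0.2027, 0.1761]
tool_rot: [0.0, 0.786, -0.618, -0.001]
contact_force: [-0.2, 0.3, -0.2]
width: 0.0359
```

Run:
```python
from ov import *
st=get_state(); print(st["ee_pos"],st["tool_rot"],st["joint_positions"]); q=st["tool_rot"]; print(np.degrees(2*np.arctan2(q[2],q[1])))
im=capture("scene")[:,:,::-1]; cv2.imwrite(f"pics/scene8.png",im); cv2.imwrite(f"pics/scene8z.png",cv2.resize(im[130:220,330:420],None,fx=6.5,fy=6.5,interpolation=cv2.INTER_CUBIC)[:600])
```

```text
[ 0.53738709 -0.20274436  0.17607528] [ 1.92909946e-04  7.85893751e-01 -6.18360716e-01 -1.00033857e-03] [-5.58034349e-01  2.20002905e-01  1.83690912e+00 -1.88291685e-04
  1.08671135e+00  7.75364474e-01]
-76.39309442089501
```

View pics/scene8z.png

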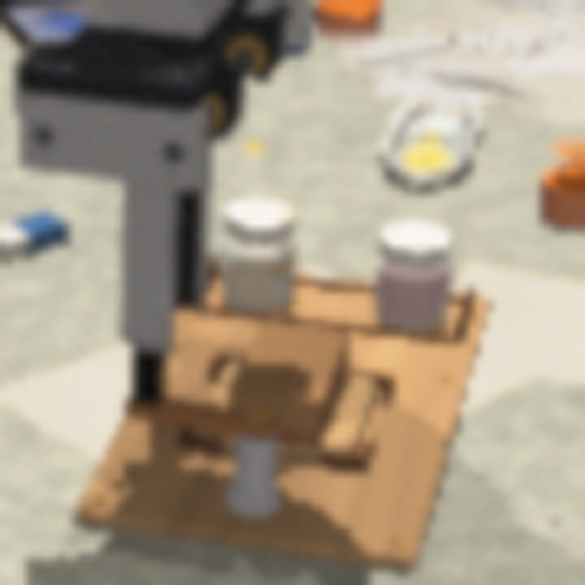

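Request:
carry_out --offset '[[3.6,5.2,0],[0,0,0],[0,0,-7],[0,0,-10],[0,0,-8],[0,0,-2],[0,0,0],[0,0,0],[0,0,0],[0,0,0]]' --rot '[[0,0,0],[0,0,0],[0,0,0],[0,0,0],[0,0,0],[0,0,0],[0,0,0],[0,0,0],[0,0,0],[0,0,0]]' --hand '[36,36,36,36,36,36,30,22,22,22]' --squeeze 5

```text
clock: 20.07
ee_pos: [0.5423, -0.197, 0.1501]
tool_rot: [-0.0, 0.786, -0.618, 0.0]
contact_force: [-0.9, -0.2, 0.6]
width: 0.022
```

Request:
carry_out --offset '[[-0.3,-5.4,0],[0.15,-4,0],[0.15,-4,0],[-0.5,-4,0],[-0.6,-3.9,0],[-1.2,-3.9,0],[-1.2,-3.8,0],[-1.9,-3.6,0],[-1.9,-3.5,0],[-2.4,-3.2,0],[-2.5,-3.1,0],[-3,-2.7,0],[-3,-2.7,0],[-3.4,-2.1,0],[-3.4,-2.1,0],[-3.7,-1.5,0],[-3.7,-1.5,0],[0,0,0],[0,0,0]]' --rot '[[0,0,-6.5],[0,0,-5],[0,0,-5],[0,0,-5],[0,0,-5],[0,0,-5],[0,0,-5],[0,0,-5],[0,0,-5],[0,0,-5],[0,0,-5],[0,0,-5],[0,0,-5],[0,0,-5],[0,0,-5],[0,0,-5],[0,0,-5],[0,0,0],[0,0,0]]' --hand '[22,22,22,22,22,22,22,22,22,22,22,22,22,22,22,22,22,22,22]'

```text
clock: 21.65
ee_pos: [0.5098, -0.252, 0.15]
tool_rot: [0.0, -0.15, 0.989, -0.0]
contact_force: [0.7, 0.9, 0.1]
width: 0.0221
```

Run:
```python
from ov import *
st=get_state(); print(st["ee_pos"],st["contact_force"],st["joint_positions"]); q=st["tool_rot"]; print(np.degrees(2*np.arctan2(q[2],q[1])))
im=capture("scene")[:,:,::-1]; cv2.imwrite(f"pics/scene9.png",im); cv2.imwrite(f"pics/scene9z.png",cv2.resize(im[130:220,330:420],None,fx=6.5,fy=6.5,interpolation=cv2.INTER_CUBIC)[:600])
```

```text
[ 0.50980097 -0.25199821  0.15003325] [0.69288056 0.91233481 0.09558697] [-6.58408267e-01  2.46287729e-01  1.86130234e+00  2.42792786e-05
  1.03330611e+00  2.18104820e+00]
197.3104165633067
```

View pics/scene9z.png

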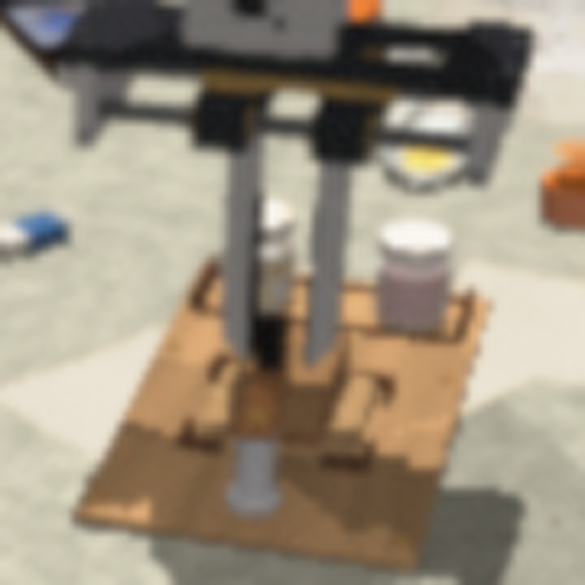

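Request:
carry_out --offset '[[-1.5,-0.4,0],[-1.5,-0.4,0],[-1.2,-0.3,0],[0,0,0],[0,0,0]]' --rot '[[0,0,0],[0,0,0],[0,0,0],[0,0,0],[0,0,0]]' --hand '[22,22,22,22,22]'

```text
clock: 22.12
ee_pos: [0.5056, -0.253, 0.1498]
tool_rot: [0.0, -0.15, 0.989, -0.0]
contact_force: [0.9, -0.7, -0.1]
width: 0.022
```

Request:
carry_out --offset '[[1,0.3,0],[0,0,0],[0,0,15],[0,0,30],[0,0,15],[12,6.8,0],[12,6.8,0],[12,6.8,0],[12,6.8,0],[12,6.8,0],[12,6.8,0],[12,6.8,0],[12,6.8,0],[12,6.8,0],[12,6.8,0],[12,6.8,0],[12,6.8,0],[13,7,0],[0,0,0]]' --rot '[[0,0,0],[0,0,0],[0,0,0],[0,0,0],[0,0,0],[0,0,6.9],[0,0,6.9],[0,0,6.9],[0,0,6.9],[0,0,6.9],[0,0,6.9],[0,0,6.9],[0,0,6.9],[0,0,6.9],[0,0,6.9],[0,0,6.9],[0,0,6.9],[0,0,6.9],[0,0,0]]' --hand '[32,32,32,32,32,50,50,50,50,50,50,50,50,50,50,50,50,50,50]'

```text
clock: 23.7
ee_pos: [0.6647, -0.1628, 0.2094]
tool_rot: [-0.0, 0.804, -0.594, 0.0]
contact_force: [0.6, 0.0, 0.1]
width: 0.0502
```

Run:
```python
from ov import *
st=get_state(); print(st["ee_pos"],st["contact_force"],st["joint_positions"]); q=st["tool_rot"]; print(np.degrees(2*np.arctan2(q[2],q[1])))
im=capture("top")[:,:,::-1]; cv2.imwrite(f"pics/top10.png",im); 
z=cv2.resize(im[150:265,300:450],None,fx=5,fy=5,interpolation=cv2.INTER_CUBIC)
cv2.imwrite("pics/top10z.png",z)
im=capture("scene")[:,:,::-1]; cv2.imwrite(f"pics/scene10.png",im); cv2.imwrite(f"pics/scene10z.png",cv2.resize(im[140:230,280:410],None,fx=6,fy=6,interpolation=cv2.INTER_CUBIC)[:600])
```

```text
[ 0.66473483 -0.16278764  0.20939808] [0.5949793  0.03144192 0.11115344] [-4.05548790e-01  4.11502346e-01  1.52656178e+00  4.09993047e-04
  1.20338068e+00  8.66273315e-01]
-72.87847528510163
```

View pics/top10z.png

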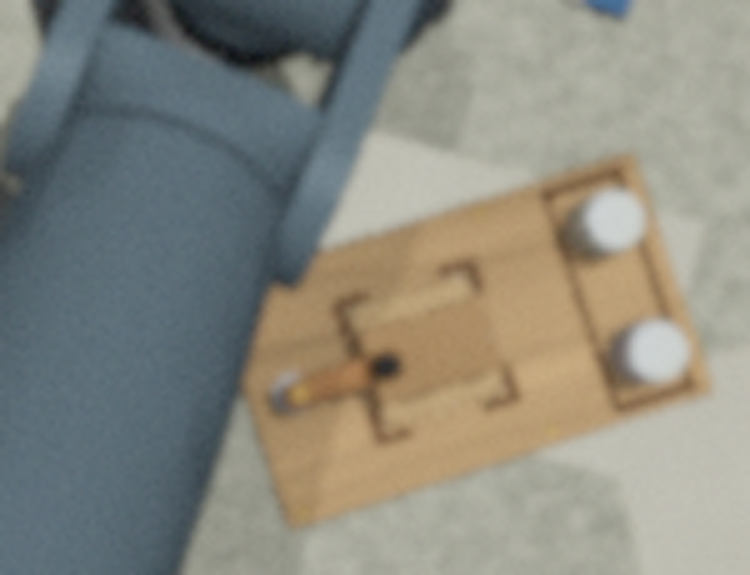

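View pics/scene10z.png

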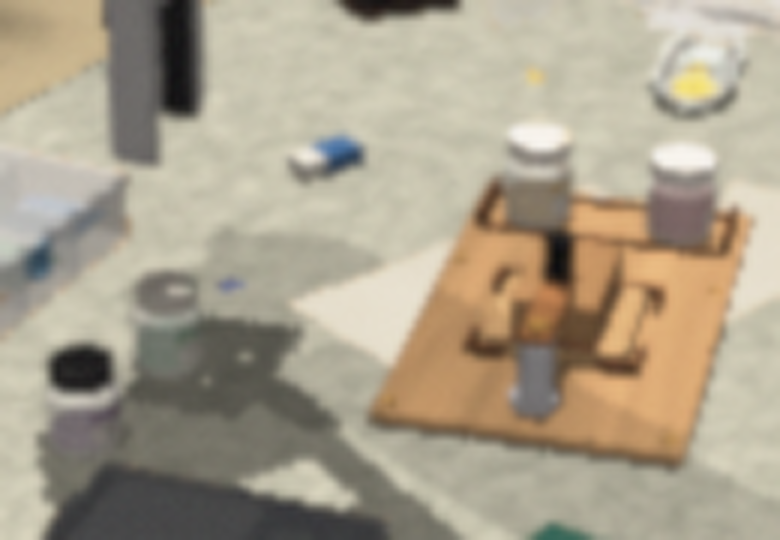

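Run:
```python
from ov import *
im=cv2.imread("pics/top0.png").astype(float)
for nm,c,z in(("green",(341,167),.042),("red",(431,220),.05),("ochre",(422,194),.053)):
    x,y=c;w=im[y-9:y+10,x-9:x+10].min(2); w=np.clip(w-175,0,60); yy,xx=np.mgrid[y-9:y+10,x-9:x+10]
    u=((w*xx).sum()/w.sum(),(w*yy).sum()/w.sum()); print(nm,np.round(u,2),(w>20).sum(),px2w("top",[u],z).round(4))
```

```text
green [340.82 165.79] 0 [[ 0.6614 -0.1631  0.042 ]]
red [431.36 219.59] 55 [[ 0.5159 -0.3973  0.05  ]]
ochre [422.68 193.36] 52 [[ 0.5848 -0.3759  0.053 ]]
```

Run:
```python
from ov import *
im=cv2.imread("pics/top0.png").astype(float)
x,y=341,167
print(im[y-9:y+10,x-9:x+10].min(2).astype(int))
for uv in((340.8,166.5),(340.6,167),(340.8,166)): print(px2w("top",[uv],.042))
for th in(155,165,170):
    w=im[y-8:y+7,x-7:x+8].min(2); w=np.clip(w-th,0,30);yy,xx=np.mgrid[y-8:y+7,x-7:x+8];print((w*xx).sum()/w.sum(),(w*yy).sum()/w.sum())
```

```text
[[154 152 149 149 147 149 151 156 158 157 161 155 153 149 149 150 154 156
  154]
 [152 151 151 150 146 147 152 158 158 160 159 156 150 151 149 154 155 158
  159]
 [155 157 155 151 149 151 155 161 162 161 160 156 152 153 154 154 157 160
  162]
 [156 158 157 152 153 157 165 171 169 172 168 166 161 157 156 152 154 155
  156]
 [160 158 158 155 157 168 178 181 183 180 179 177 169 159 155 152 152 154
  152]
 [162 158 154 153 163 175 182 186 186 187 186 182 177 169 157 154 151 151
  151]
 [161 154 149 154 169 181 186 189 189 189 189 187 184 177 164 154 153 155
  153]
 [155 150 143 146 167 180 187 187 189 190 189 188 187 182 168 157 153 154
  153]
 [150 143 131 138 160 182 188 187 190 190 189 189 186 184 169 156 151 154
  156]
 [147 133 120 127 160 181 189 189 189 190 189 188 188 179 163 148 147 153
  155]
 [146 132 114 120 153 176 186 189 189 189 189 186 181 170 153 140 146 151
  153]
 [145 132 109 111 137 163 179 186 185 186 183 182 173 158 144 142 143 151
  153]
 [148 132 111 101 113 139 159 171 178 178 171 165 153 144 142 148 150 154
  157]
 [148 133 113 100  97 112 124 144 152 156 147 133 132 138 143 150 156 159
  157]
 [145 136 117 103  99  94  97 109 118 118 120 118 126 136 150 154 156 157
  157]
 [149 139 128 115 105  96  90  92  95 103 113 125 134 146 153 157 159 158
  154]
 [150 145 140 130 117 106 100  99 107 119 132 142 147 151 156 156 156 155
  155]
 [152 149 147 144 136 126 115 116 128 141 148 155 153 155 158 157 155 153
  152]
 [156 154 152 152 149 143 139 135 142 147 152 155 154 155 156 155 152 151
  147]]
[[ 0.65947604 -0.16305269  0.042     ]]
[[ 0.65814326 -0.16250051  0.042     ]]
[[ 0.6608141  -0.16307407  0.042     ]]
340.89865470852016 165.42959641255607
340.84034833091437 165.67126269956458
340.8103448275862 165.74137931034483
```

Request:
carry_out --offset '[[-3,-0.5,-10],[0,0,-30],[0,0,-30],[0,0,-22],[0,0,-9],[0,0,-2],[0,0,0],[0,0,0],[0,0,0],[0,0,0],[0,0,0],[0,0,0],[0,0,0],[0,0,0],[0,0,0]]' --rot '[[0,0,0],[0,0,0],[0,0,0],[0,0,0],[0,0,0],[0,0,0],[0,0,0],[0,0,0],[0,0,0],[0,0,0],[0,0,0],[0,0,0],[0,0,0],[0,0,0],[0,0,0]]' --hand '[50,50,50,50,50,50,50,50,44,38,34,26,26,26,26]' --squeeze 10

```text
clock: 25.05
ee_pos: [0.6609, -0.1646, 0.1075]
tool_rot: [-0.0, 0.803, -0.596, 0.0]
contact_force: [-0.1, 0.2, 5.4]
width: 0.0304
```

Request:
carry_out --offset '[[0,0,5],[0,0,25],[0,0,35],[0,0,15],[-16,-31.7,0],[-16,-31.7,0],[-16,-31.7,0],[-16,-31.7,0],[-16,-31.7,0],[-16,-31.7,0],[-15.6,-31.7,0],[0,0,0],[0,0,0],[0,0,0]]' --rot '[[0,0,0],[0,0,0],[0,0,0],[0,0,0],[0,0,0],[0,0,0],[0,0,0],[0,0,0],[0,0,0],[0,0,0],[0,0,0],[0,0,0],[0,0,0],[0,0,0]]' --hand '[26,26,26,26,26,26,26,26,26,26,26,26,26,26]'

```text
clock: 26.22
ee_pos: [0.5489, -0.386, 0.1862]
tool_rot: [-0.0, 0.803, -0.596, -0.0]
contact_force: [0.9, 0.1, 0.3]
width: 0.0303
```

Run:
```python
from ov import *
st=get_state(); print(st["ee_pos"],st["contact_force"],st["width"]); q=st["tool_rot"]; print(np.degrees(2*np.arctan2(q[2],q[1])))
im=capture("top")[:,:,::-1]; cv2.imwrite(f"pics/top11.png",im); 
cv2.imwrite("pics/top11z.png",cv2.resize(im[150:265,330:460],None,fx=5,fy=5,interpolation=cv2.INTER_CUBIC))
im=capture("scene")[:,:,::-1]; cv2.imwrite(f"pics/scene11.png",im); cv2.imwrite(f"pics/scene11z.png",cv2.resize(im[110:210,330:430],None,fx=6,fy=6,interpolation=cv2.INTER_CUBIC)[:600])
```

```text
[ 0.54885927 -0.38595469  0.18620351] [0.85187343 0.07670224 0.27451764] 0.030322343487887978
-73.10973153071704
```

View pics/top11z.png

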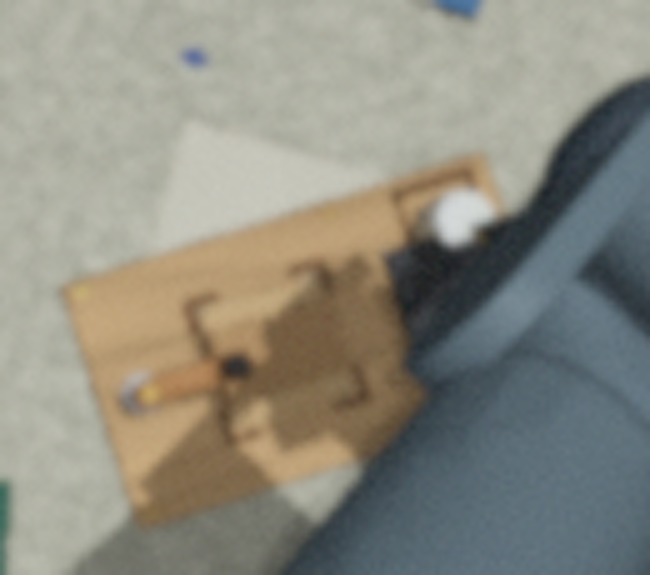

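View pics/scene11z.png

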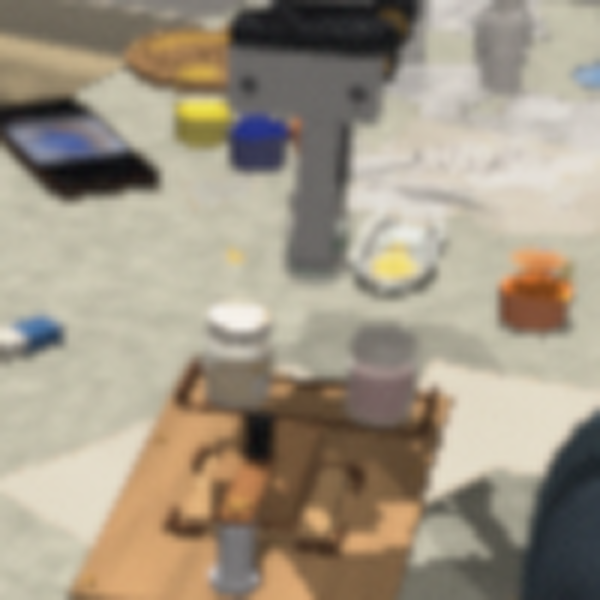

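Run:
```python
import cv2
im=cv2.imread("pics/scene11.png")
cv2.imwrite("pics/a.png",cv2.resize(im[120:230,270:420],None,fx=5,fy=5,interpolation=cv2.INTER_CUBIC))
im=cv2.imread("pics/scene11.png")
cv2.imwrite("pics/b.png",cv2.resize(im[125:170,365:405],None,fx=14,fy=13,interpolation=cv2.INTER_CUBIC))
```

```text
(no output)
```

View pics/a.png

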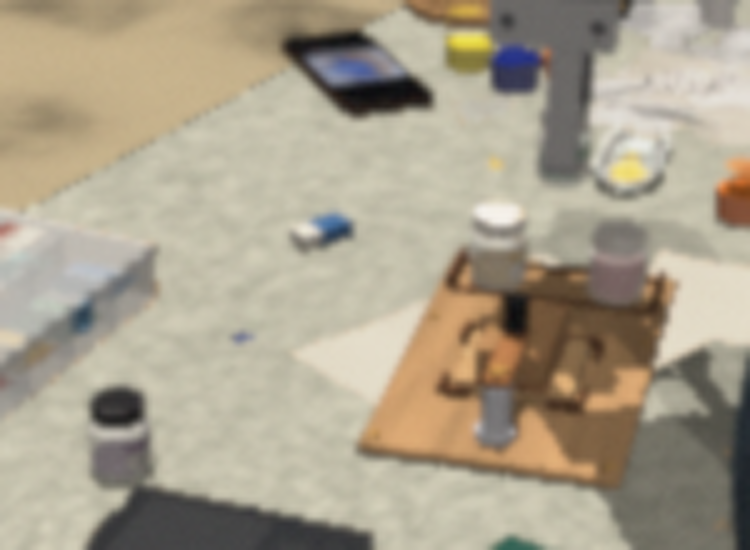

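View pics/b.png

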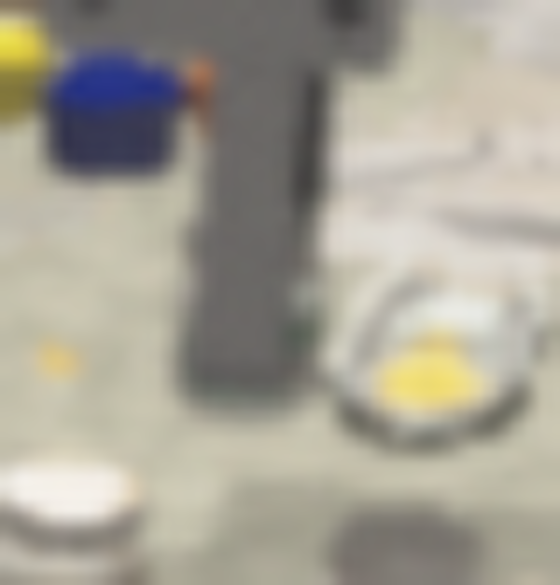

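Run:
```python
from ov import *
a=np.linspace(0,6.28,40)
for z in(.0787,.1207):
    X=np.c_[.5493+.0155*np.cos(a),-.3857+.0155*np.sin(a),0*a+z]; u=(w2px("scene",X)-[365,125]+.5)*[14,13]-.5; print(u.min(0),u.max(0))
print((w2px("scene",[.5503,-.3862,.008])))
```

```text
[181.56847482 371.32360918] [330.44390954 425.76956157]
[192.43719006 198.72979626] [343.96155896 250.10726707]
[[381.19515105 176.56862698]]
```

Request:
carry_out --offset '[[0.5,-0.5,-20],[0,0,-20],[0,0,-15],[0,0,-7],[0,0,-3],[0,0,0],[0,0,0]]' --rot '[[0,0,0],[0,0,0],[0,0,0],[0,0,0],[0,0,0],[0,0,0],[0,0,0]]' --hand '[26,26,26,26,26,26,26]'

```text
clock: 26.9
ee_pos: [0.5499, -0.3871, 0.1225]
tool_rot: [0.0, 0.803, -0.595, 0.001]
contact_force: [-0.1, 0.6, 0.5]
width: 0.03
```

Run:
```python
from ov import *
st=get_state(); print(st["ee_pos"],st["contact_force"],st["width"])
im=capture("scene")[:,:,::-1]; cv2.imwrite(f"pics/scene12.png",im); cv2.imwrite(f"pics/scene12z.png",cv2.resize(im[140:200,345:415],None,fx=9,fy=9,interpolation=cv2.INTER_CUBIC)[:600])
```

```text
[ 0.54992172 -0.38706728  0.1225018 ] [-0.05179128  0.63967776  0.50638878] 0.029958359065582328
```

View pics/scene12z.png

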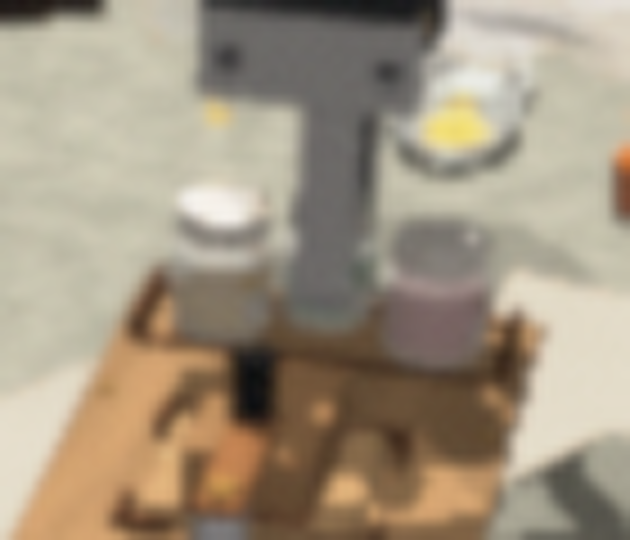

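Request:
carry_out --offset '[[0.6,0.5,-1.5],[0,0,-1.5],[0,0,-1.5],[0,0,-1],[0,0,0]]' --rot '[[0,0,0],[0,0,0],[0,0,0],[0,0,0],[0,0,0]]' --hand '[26,26,26,26,26]'

```text
clock: 27.37
ee_pos: [0.5498, -0.3864, 0.1159]
tool_rot: [-0.0, 0.803, -0.596, -0.0]
contact_force: [0.1, -0.0, -1.1]
width: 0.03
```

Request:
carry_out --offset '[[0,0,-1],[0,0,0],[0,0,0]]' --rot '[[0,0,0],[0,0,0],[0,0,0]]' --hand '[26,26,26]'

```text
clock: 27.62
ee_pos: [0.5501, -0.3865, 0.1155]
tool_rot: [0.0, 0.803, -0.596, 0.0]
contact_force: [0.2, 1.2, 1.5]
width: 0.0305
```

Request:
carry_out --offset '[[0,0,-0.7],[0,0,0],[0,0,0]]' --rot '[[0,0,0],[0,0,0],[0,0,0]]' --hand '[26,26,26]'

```text
clock: 27.87
ee_pos: [0.5501, -0.3866, 0.1154]
tool_rot: [0.0, 0.803, -0.596, 0.0]
contact_force: [-1.0, 2.3, 6.0]
width: 0.0302
```

Request:
carry_out --offset '[[0,0,0.5],[0,0,0],[0,0,0],[0,0,0],[0,0,10],[0,0,30],[0,0,35],[0,0,20],[0,35,5],[0,35,0],[0,35,0],[0,35,0],[0,35,0],[0,35,0],[0,35,0],[0,35,0],[0,35,0],[0,35,0],[0,0,0]]' --rot '[[0,0,0],[0,0,0],[0,0,0],[0,0,0],[0,0,0],[0,0,0],[0,0,0],[0,0,0],[0,0,0],[0,0,0],[0,0,0],[0,0,0],[0,0,0],[0,0,0],[0,0,0],[0,0,0],[0,0,0],[0,0,0],[0,0,0]]' --hand '[36,44,48,48,48,48,48,48,48,48,48,48,48,48,48,48,48,48,48]'

```text
clock: 29.45
ee_pos: [0.5494, -0.0317, 0.2154]
tool_rot: [-0.001, 0.805, -0.593, -0.0]
contact_force: [-0.4, 0.4, 0.5]
width: 0.0476
```

Run:
```python
from ov import *
st=get_state(); print(st["clock"],st["ee_pos"],st["contact_force"],st["width"])
im=capture("top")[:,:,::-1]; cv2.imwrite(f"pics/top13.png",im); 
z=cv2.resize(im[170:265,335:450],None,fx=6,fy=6,interpolation=cv2.INTER_CUBIC)
N=((.518,-.2810,.008),.298);off=np.array([335,170])
line(z,"top",frame(*N,[[.02,.034,.03],[.02,-.034,.03],[-.02,-.034,.03],[-.02,.034,.03]]),off,6,(0,0,255))
a=np.linspace(0,6.28,40); line(z,"top",frame(*N,np.c_[.0135*np.cos(a),-.11+.0135*np.sin(a),0*a+.042]),off,6,(0,0,255))
cv2.imwrite("pics/top13z.png",z)
s=capture("scene")[:,:,::-1]; cv2.imwrite(f"pics/scene13.png",s); cv2.imwrite(f"pics/scene13z.png",cv2.resize(s[145:220,335:415],None,fx=8,fy=8,interpolation=cv2.INTER_CUBIC)[:600])
im0=cv2.imread("pics/top0.png").astype(float); im=im.astype(float)
for nm,c,z in(("red",(431,220),.05),("ochre",(422,194),.053),("green",(427,207),.05)):
    for I in(im0,im):
        x,y=c;w=I[y-7:y+8,x-7:x+8].min(2); w=np.clip(w-170,0,30); yy,xx=np.mgrid[y-7:y+8,x-7:x+8]
        if w.sum()>200: u=((w*xx).sum()/w.sum(),(w*yy).sum()/w.sum()); print(nm,np.round(u,2),px2w("top",[u],z).round(4))
```

```text
29.45 [ 0.549429   -0.03165015  0.21542942] [-0.41389483  0.42194292  0.48706588] 0.04760566652148899
red [431.34 219.6 ] [[ 0.5159 -0.3973  0.05  ]]
red [431.34 219.6 ] [[ 0.5159 -0.3973  0.05  ]]
ochre [422.68 193.37] [[ 0.5847 -0.3759  0.053 ]]
ochre [422.71 193.37] [[ 0.5847 -0.376   0.053 ]]
green [426.99 206.09] [[ 0.5514 -0.387   0.05  ]]
```

View pics/top13z.png

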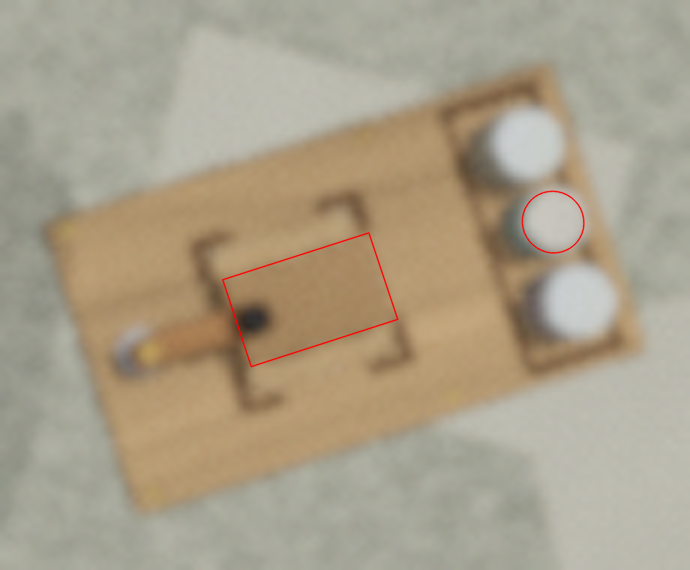

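View pics/scene13z.png

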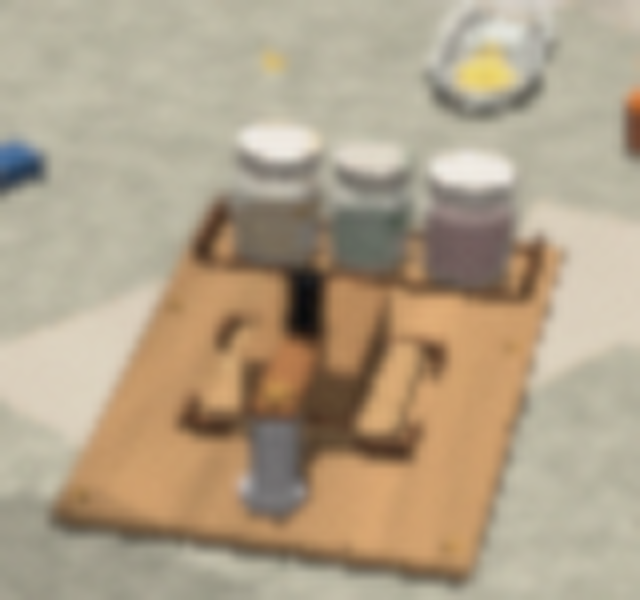

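Run:
```python
from ov import *
T=lambda x,y:((x+.5)/6-.5+335,(y+.5)/6-.5+170)
p=px2w("top",[T(149,351)],.0475)[0];k=px2w("top",[T(255,320)],.0695)[0];d=k-p
print(p,k,np.linalg.norm(d[:2])); ang=np.arctan2(d[1],d[0]); print("theta",.298-ang)
st=get_state(); print(st["qvel"].round(4))
print(close_job())
```

```text
[ 0.4959663  -0.20871986  0.0475    ] [ 0.50845835 -0.25192274  0.0695    ] 0.04497265888040432
theta 1.5873244430654225
[-0.0433  0.0103 -0.0107 -0.0018 -0.0048 -0.0025]
the job is handed in; nothing more can be done
None
```

The kit tray is packed and I handed the job in after about 29.5 s on the clock. `close_job` gives no verdict, so what follows is from my own checks.

- **Square blank:** I found the nest's +x and +y walls by touch, centred the blank between them, lowered it and released it. It then lined up with the nest in the top picture. That picture, taken after the block went on, shows a slightly wider gap on the button side. I put that at a 1–2 mm shift, inside the nest's slack.
- **Sanding block:** It lies square on the blank, and its outline matches the nest-centred prediction in the top picture.
- **Turn button:** I swung it by the knob with the fingers loosely round it. The last picture gives about 1.59 rad, which agrees with the 1.57 stop within measuring error.
- **Green jar:** I lowered it until it touched the board, at about 6 N, then let go. It stands upright between its neighbours, about 1 mm from the slot centre.
- **Other jars:** The red and ochre caps are within 0.1 mm of where they started. I did not measure the plum and blue jars or the round blank again at the end; no move came near them.

**Disagreements:** The scene camera put the tray about 8 mm further along y than the top camera did. Touching the nest wall agreed with the top camera to about 1 mm, so I used the top camera. The arm stood clear of everything when I handed in, with a slight leftover motion of 0.04 rad/s in joint 1.

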